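# Put away the last teaspoon and draw the cutlery box's dovetailed lid tight

## Robot

A 6-joint arm with a two-finger parallel gripper is mounted at the origin on a cart in front of the work surface, level with it; the furniture and walls round the work are solid. World frame = base frame: x ahead of the robot, y to its left, z up, the work surface at z = 0. Lengths are in m, angles in rad, forces in N, time in s.
With the tool pointing down it reaches from about 0.375 to 0.975 m from the base axis. Payload 3.8 kg.
Tool frame: the origin (TCP) lies on the mounting face of the last link; the fingertips stand 173 mm ahead of it and the grasp point (between the pads) lies 155 mm ahead of it; z points along the fingers, y is the line along which they close (so a half turn about z gives the same grasp; the last joint's range is limited). The gripper opens to 85 mm and grips with 20 to 120 N. Pads are 22 mm wide; open, the fingers measure 114 mm over their backs; the gripper's body (76 mm by 85 mm) begins 54 mm behind the grasp point. The pads swing forward as they close: fully open they stand 13 mm farther back than shut.
Start: joints at [1.223, 0.264, 1.604, -0, 1.274, -0.037], TCP at [0.206, 0.643, 0.405] pointing down, gripper open.
Joint ranges: [-2.63, 2.63], [-0.94, 2.18], [0.31, 2.57], [-1.31, 4.45], [0, 2.66], [-2.55, 2.55]. Speed limits (rad/s): [2.57, 2.57, 3.14, 3.14, 3.14, 3.14].

## Interface

Orientations are given as a rotation vector (axis times angle).
In Python, from workcell import bot gives the robot as it stands.
- The arm moves only by the tool drive_tool, never from a script. Its argument "increments" is a list of rows, each an object with "delta_pos": the shift along the tool's x, y, z in mm, a list of three; "turn": the turn about the tool's z in rad; "jaw": the opening, from -1 (shut) to 1 (fully open). A call has 1 to 8 rows; each row shifts and turns the commanded pose from where the row before left it, along the tool's axes as they then stand; what a row does not reach is not made up. A row lasts 1/12 s, in which the tool goes at most 41.7 mm and 7.16 degrees, less where a joint would pass 70% of its speed; a pose out of reach is approached as far as the arm can. A call is refused whole if a number of a shift passes 41.7 or a number of a turn 0.125, either way. A call with a gripper value outside its range is refused whole. The fingers move at their own pace and stop on an object; "grip_force" is the grip in N (left out, the last holds). Time passes only in rows, so rows that do not move let the fingers close. It gives the time, the measured TCP pose, the force, the opening and the grip force at its end, in the units of the state.
- bot.read_state(): the state, without advancing time (a new reading comes with each control period).
- bot.read_camera(name): name is "scene" or "top" or "wrist"; returns a dict with "pixels" (480x640x3 uint8, red, green, blue), "fovy" (degrees; the focal length in pixels is half the picture's height over the tangent of half this angle, whatever the lens; pixels are square), "cx", "cy" (the principal point, pixels), "camera_from_world" (4x4, takes a point from world to camera coordinates); the wrist camera has in their place "hand_eye" (4x4, takes a point from camera to tool coordinates, whose origin is the TCP and whose axes are the flange's). Camera axes: x right, y down, z forward; pixel columns grow to the right and rows downward; lengths in m; the calibration is good to about 2 mm. A picture is of the moment at which its call begins: read the wrist's pose just before it. There is no depth.
- bot.finish_job(): hands the job in; it is judged then, once.
The state is a dict: "time": time; "q": joint angles; "joint_vel": joint speeds; "joint_torque": joint torques, N m; "tool_pos": TCP position; "tcp_rot": TCP orientation; "wrist_force": force on the tool from outside, world axes, zero at the start; "torque": the same for the moment, N m; "width": opening from 0.0 (shut) to 1.0 (fully open); "grip_force": force on a finger pad.
Only numpy, scipy, OpenCV 4.12 (cv2) and the standard library are available. Lean on these libraries where they do the work, as an engineer would, in place of code of your own. Each camera call takes 0.05 s, during which the arm holds its last target. There are 200 camera calls.

## Task

Put the teaspoon that was left on the hob into the empty bay of the wooden cutlery box. Then fit the box's loose lid, narrow end first, into the wide end of the dovetailed way on top of the box and push it along until it wedges tight, with a firm, steady hand push and no ramming. Let go and leave the other things where they stand.

Things in the scene. Friction and masses are not known exactly. Their poses are not given: they have to be found in the camera images.
- cutlery_box: Open wooden cutlery box, 196 mm long (x), 164 wide (y), 51.5 tall; stays put. Origin: centre of its underside, z up; x runs along the dovetailed way on top, from its wide mouth to its narrow end. Opening x -82 to 82, y -53 to 53 mm. At y = +24 mm a low divider (14 mm tall on the floor) parts the bay with two teaspoons (+y) from the empty bay (-y).
- bay (a point): Middle of the empty bay, on the box's inner floor: box frame x = 0, y = -16, z = 8 mm. Free space here between divider and ledge is 74 mm wide (y) and 164 mm long (x). Axes as the box.
- way_mouth (a point): Middle of the way's wide, open mouth, at the height of the flat ledges the lid rides on: box frame x = -98, y = 0, z = 40 mm. On each side a rail 11.5 mm tall leans in over the lid's edge, 25 degrees from upright. The way narrows 2 degrees a side: half width on the ledges 66 mm here. A lid whose nose lies at most 50 mm past the mouth can be lowered in from above.
- way_end (a point): Middle of the way's narrow end, on the ledges: box x = +98, z = 40 mm, half width 59.5 mm; open, no stop. The lid wedges earlier, with its origin anywhere from box x = -11 to +8 mm (the fit varies by tenths of a mm, too little to see: feel for it). 29 mm short of that it has 1 mm of play a side; held off-centre or skewed it binds on one rail too soon.
- box_lid: The loose wooden lid: 190 mm long (x), 10 thick, about 0.16 kg, dovetailed and tapered: underside 133 mm wide at the tail (x = -95), 119 at the nose (x = +95 mm), long edges leaning in 25 degrees. Origin: centre of its underside, z up; x points to the narrow nose, which enters first (lid x along box x). Lies on the worktop right of the box. Home, its origin is at box y = 0, z = 40 mm.
- lid_grip (a point): Middle of the upright grip bar across the lid's middle: lid frame x = 0, y = 0, z = 20 mm. The bar is 16 mm thick (x), 64 long (y), from z = 10 to 29 mm. Pushed straight, the lid wedges under 8 to 15 N and then stays by friction; once it touches, resistance grows some 15 N per mm. A contact force over 40 N between lid and box (a push of some 20 N) is ramming.
- teaspoon: The steel teaspoon lying on the black glass hob to the right, 4 mm above the worktop. 130 mm long (x), at most 27 wide, 11 tall. Origin: centre of its underside; the bowl is at +x, widest (27 mm) at x = 42 mm with its rim 6.5 mm above the origin: a good place to grip, closing along y. Either end may lead. The two others, in the box, are not listed.
- egg_timer: Bystander: wind-up kitchen timer, green dome on a white base, 59 mm across, 52 mm tall, on the worktop. Origin: centre of its underside.
- tape_roll: Bystander: roll of pale brown tape lying flat, 98 mm across, 25 mm tall. Origin: centre of its underside.
- tin_beans: Bystander: low round food tin, 75 mm across, 58 mm tall. Origin: centre of its underside.
- jam_jar: Bystander: glass jam jar with a white lid, 65 mm across, 97 mm tall. Origin: centre of its underside.

How it is judged:
On the way, in this order (a step that is already met when the one before it is completed fails the run):
1. the teaspoon lies in the empty bay of the box (x of teaspoon in the frame of cutlery_box between -0.08 and 0.08 m and y of teaspoon in the frame of cutlery_box between -0.066 and 0.024 m and z of teaspoon in the frame of cutlery_box between 0 and 0.03 m and contact force between the fingers and teaspoon below 0.05 N), for 0.2 s.
2. the lid has been entered in the way, nose first (x of box_lid in the frame of cutlery_box between -0.155 and -0.02 m and y of box_lid in the frame of cutlery_box between -0.012 and 0.012 m and z of box_lid in the frame of cutlery_box between 0.036 and 0.045 m and angle between the z axis of box_lid and the z axis of cutlery_box, either way round below 0.06 rad), for 0.1 s.
3. the lid has been pushed along the way until it wedges tight (x of box_lid in the frame of cutlery_box between -0.016 and 0.013 m and y of box_lid in the frame of cutlery_box between -0.004 and 0.004 m and z of box_lid in the frame of cutlery_box between 0.037 and 0.043 m and angle between the x axis of box_lid and the x axis of cutlery_box, either way round below 0.03 rad and angle between the z axis of box_lid and the z axis of cutlery_box, either way round below 0.03 rad and contact force between box_lid and cutlery_box above 10 N), for 0.2 s.
At the end, for the whole second after the job is handed in: The teaspoon lies in the bay without other spoons; the lid sits flat on the ledges (3 mm in height, 4 mm sideways, 0.03 rad), its origin -16 to +13 mm from the box's along the way, and wedged: untouched, lid and box still press on each other with more than 10 N; both at rest (all of step 3 and x of teaspoon in the frame of cutlery_box between -0.08 and 0.08 m and y of teaspoon in the frame of cutlery_box between -0.066 and 0.024 m and z of teaspoon in the frame of cutlery_box between 0 and 0.03 m and linear speed of box_lid below 0.01 m/s and linear speed of teaspoon below 0.02 m/s).
It fails at once if the lid was rammed or pressed: more than 40 N between lid and box (contact force between box_lid and cutlery_box above 40 N).
It fails at once if another thing on the worktop was disturbed (distance of any of egg_timer, tape_roll, tin_beans, jam_jar from where it was at the start of the episode above 0.02 m).
It also fails if it takes over 66 s, if anything falls off the work surface, if the arm or the gripper's body presses on something with over 40 N, if the wrist force passes 120 N, or if a joint passes its speed limit or range.

## Working session

There is one attempt and no reset: what is moved stays moved. The work goes in short steps, Python scripts to look and compute and a tool call to move; the robot and the scene stay as the last step left them, time stands still between calls to the robot, and variables do not carry over. Pictures are saved under pics/ and viewed, at most 10 in all, crops included, and the job is handed in when it is done.

Besides the shell and the picture viewer there is one more tool, called as name(argument=value, ...), one argument or row to a line, values as JSON. drive_tool: Moves the arm, as the interface text tells. Its arguments: {"type":"object","properties":{"increments":{"type":"array"},"grip_force":{"type":"number"}},"required":["increments"]}

```bash
mkdir -p pics
python3 - <<'E'
from workcell import bot
import cv2,numpy as np,pickle
s=bot.read_state();print(s)
for n in("top","scene"):
    c=bot.read_camera(n);cv2.imwrite(f"pics/{n}0.png",c["pixels"][:,:,::-1]);pickle.dump(c,open(n+".pkl","wb"))
    print(n,c["fovy"],c["cx"],c["cy"],np.round(c["camera_from_world"],4).tolist(),[k for k in c])
E
```

```text
{'time': 0.0, 'q': array([ 1.22311393e+00,  2.64772105e-01,  1.60536871e+00,  3.33708128e-05,
        1.27369435e+00, -3.69482050e-02]), 'joint_vel': array([ 0.00177615, -0.00150705,  0.0019373 , -0.00176457,  0.00012385,
        0.00132061]), 'joint_torque': array([-1.07764536e-03, -5.15120423e+01, -3.67316759e+01, -8.14097393e-05,
        1.29376526e-02,  8.23865093e-06]), 'tool_pos': array([0.20629874, 0.64234715, 0.40335167]), 'tcp_rot': array([-0.48608255, -3.10329288,  0.0034475 ]), 'wrist_force': array([ 0.3550772 , -0.68862993,  1.57400695]), 'torque': array([ 0.01562695, -0.00383486, -0.02160201]), 'grip_force': 0.0, 'width': 1.0001589996395683}
top 46.781691029617164 314.5481123602724 239.10011549378754 [[-0.0197, -0.9998, 0.0013, -0.068], [-0.998, 0.0196, -0.0599, 0.5366], [0.0598, -0.0024, -0.9982, 1.3582], [0.0, 0.0, 0.0, 1.0]] ['pixels', 'fovy', 'cx', 'cy', 'camera_from_world']
scene 55.53083266210518 311.18454379223397 242.09258592559627 [[0.8512, -0.5245, 0.0184, -0.5056], [-0.2584, -0.4493, -0.8552, 0.1559], [0.4568, 0.7232, -0.518, 0.853], [0.0, 0.0, 0.0, 1.0]] ['pixels', 'fovy', 'cx', 'cy', 'camera_from_world']
```

View pics/top0.png

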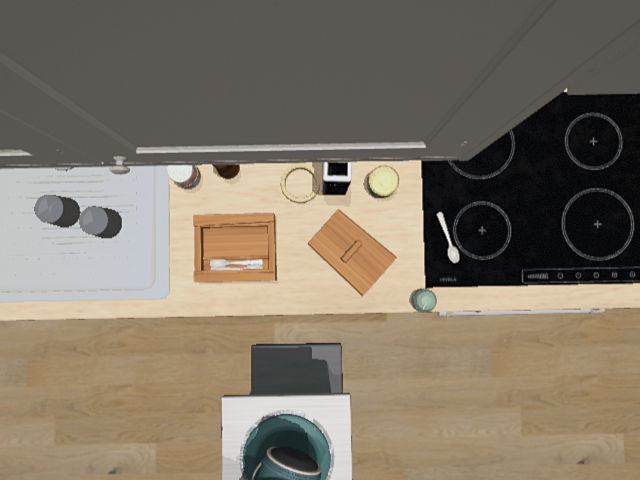

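View pics/scene0.png

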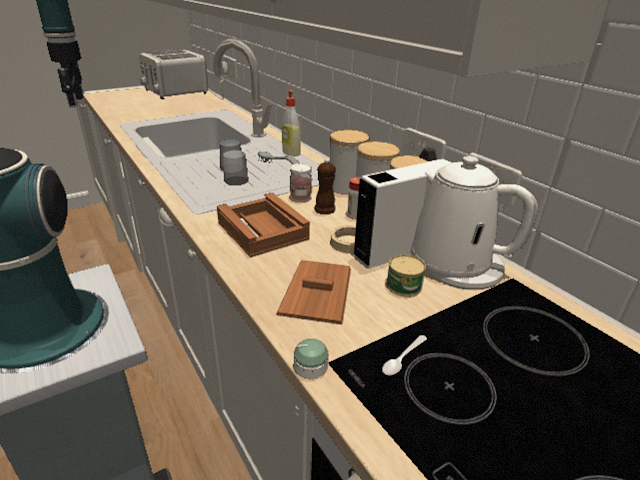

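The top view shows the box at about (234,248) with its spoons on the near side, so box +x points left in the image (world +y). The lid is at about (352,252), turned about 40°. The spoon runs from (440,213) to (454,258) with its bowl nearest the robot, and the timer is at (424,300). I'll enlarge these areas.

Run:
```python
import cv2
a=cv2.imread("pics/top0.png")
cv2.imwrite("pics/c1.png",cv2.resize(a[200:310,185:285],None,fx=5,fy=5,interpolation=cv2.INTER_CUBIC))
cv2.imwrite("pics/c2.png",cv2.resize(a[195:315,300:470],None,fx=4.7,fy=4.7,interpolation=cv2.INTER_CUBIC))
```

```text
(no output)
```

View pics/c1.png

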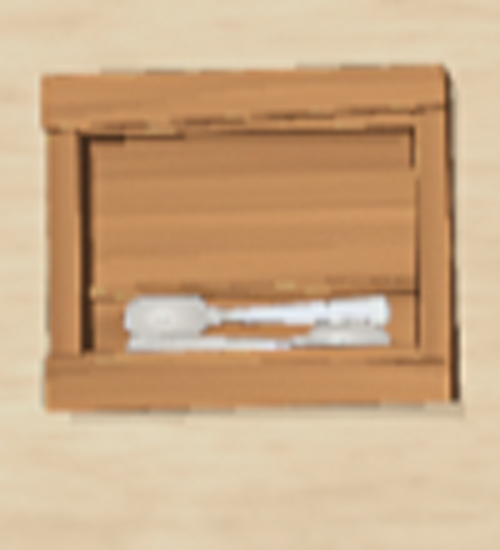

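View pics/c2.png

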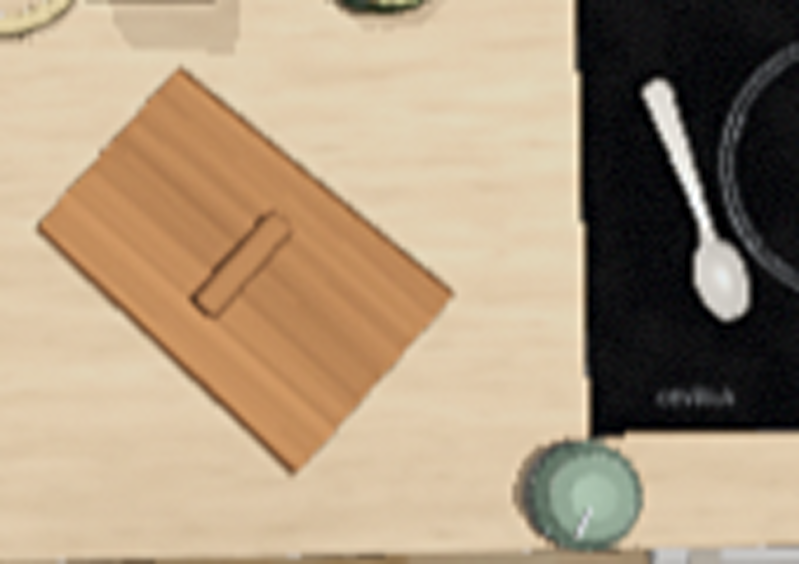

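Crop c1 shows the box's top corners at about (42,75), (445,66), (452,402) and (47,410). Crop c2 shows the lid's top corners at (181,68), (453,293), (293,474) and (38,227). Its shorter edge is upper left, so that's the nose. The spoon's handle end is at (656,80), its bowl tip at (730,322) and its bowl centre at (722,278).

```bash
cat > h.py <<'E'
import pickle,numpy as np
def cam(n="top"): return pickle.load(open(n+".pkl","rb"))
def px2w(c,uv,z):
    f=240/np.tan(np.radians(c["fovy"]/2)); T=c["camera_from_world"]; R=T[:3,:3]
    o=-R.T@T[:3,3]; d=R.T@np.array([(uv[0]-c["cx"])/f,(uv[1]-c["cy"])/f,1.])
    return o+d*(z-o[2])/d[2]
def w2px(c,p):
    f=240/np.tan(np.radians(c["fovy"]/2)); q=c["camera_from_world"]@np.append(p,1)
    return np.array([f*q[0]/q[2]+c["cx"],f*q[1]/q[2]+c["cy"]])
E
python3 - <<'E'
from h import *
c=cam()
B=lambda p:(185+p[0]/5,200+p[1]/5)
L=lambda p:(300+p[0]/4.7,195+p[1]/4.7)
bx=np.array([px2w(c,B(p),.0515) for p in[(42,75),(445,66),(452,402),(47,410)]])
print("box",np.round(bx,4).tolist(),np.round(bx.mean(0),4))
print([np.linalg.norm(bx[i]-bx[i-1]).round(4) for i in range(4)])
for n,(i,j) in dict(rear=(1,0),front=(2,3)).items():
    d=bx[j]-bx[i];print(n,np.degrees(np.arctan2(d[1],d[0])))
ld=np.array([px2w(c,L(p),.01) for p in[(181,68),(453,293),(293,474),(38,227)]])
print("lid",np.round(ld,4).tolist(),np.round(ld.mean(0),4))
nose=(ld[0]+ld[3])/2;tail=(ld[1]+ld[2])/2;d=nose-tail
print(np.linalg.norm(d),np.degrees(np.arctan2(d[1],d[0])),(nose+tail)/2,np.linalg.norm(ld[0]-ld[3]),np.linalg.norm(ld[1]-ld[2]))
for e in[(281,220),(204,310)]: pass
bar=np.array([px2w(c,L(p),.029) for p in[(270,213),(291,228),(213,317),(193,300)]]);print("bar",bar.mean(0),bar)
sp=[px2w(c,L(p),z) for p,z in[((655,80),.011),((730,322),.010),((722,278),.0105)]]
print("spoon",np.round(sp,4).tolist(),np.linalg.norm(sp[1]-sp[0])); d=sp[1]-sp[0];print(np.degrees(np.arctan2(d[1],d[0])),(sp[0]+sp[1])/2)
o=(sp[0]+sp[1])/2;print("grip",o+d/np.linalg.norm(d)*.042)
print("timer",px2w(c,L((580,493)),.03))
E
```

```text
box [[0.5971, 0.2133, 0.0515], [0.5977, 0.0184, 0.0515], [0.4355, 0.0175, 0.0515], [0.4355, 0.212, 0.0515]] [0.5164 0.1153 0.0515]
[np.float64(0.1617), np.float64(0.195), np.float64(0.1622), np.float64(0.1945)]
rear 90.16407383989943
front 89.9985851849618
lid [[0.6084, -0.1398, 0.01], [0.4861, -0.2809, 0.01], [0.3926, -0.194, 0.01], [0.5253, -0.0623, 0.01]] [ 0.5031 -0.1692  0.01  ]
0.18668920051389937 46.92040451133416 [ 0.50310899 -0.1692382   0.01      ] 0.1136168320849261 0.12767324476775718
bar [ 0.5027039  -0.16833181  0.029     ] [[ 0.52928023 -0.18369429  0.029     ]
 [ 0.52122639 -0.19446148  0.029     ]
 [ 0.47562805 -0.15269291  0.029     ]
 [ 0.48468095 -0.14247855  0.029     ]]
spoon [[0.597, -0.3911, 0.011], [0.4679, -0.4267, 0.01], [0.4912, -0.4232, 0.0105]] 0.13384422732856155
-164.5818281673058 [ 0.5324446  -0.40893188  0.0105    ]
grip [ 0.49195727 -0.42009777  0.0101862 ]
timer [ 0.38071949 -0.34076223  0.03      ]
```

```bash
cat >> h.py <<'E'
from scipy.spatial.transform import Rotation as Rn
def pose(s):
    R=Rn.from_rotvec(s["tcp_rot"]).as_matrix()
    return s["tool_pos"],np.degrees(np.arctan2(R[1,1],R[0,1])),R
def plan(way,step=40,start=None):
    """way: list of (x,y,z,theta_deg); prints rows in tool axes"""
    from workcell import bot
    p,th,_=pose(bot.read_state()) if start is None else start
    p=np.array(p);print("from",np.round(p,4),round(th,2))
    for w in way:
        d=(np.array(w[:3])-p)*1000; t=-np.radians(w[3]-th)
        n=max(1,int(np.ceil(max(np.linalg.norm(d)/step,abs(t)/.12))))
        for i in range(n):
            a=np.radians(th); y=np.array([np.cos(a),np.sin(a)]);x=np.array([-y[1],y[0]])
            e=np.array(w[:3])*1000-p*1000; e=e/(n-i); r=-np.radians(w[3]-th)/(n-i)
            dx,dy,dz=round(e[:2]@x,1),round(e[:2]@y,1),round(-e[2],1); r=round(r,3)
            print([dx,dy,dz],r)
            p=p+np.append(x*dx+y*dy,-dz)/1000; th-=np.degrees(r)
        print("--",np.round(p,4),round(th,2))
E
python3 -c "
from h import *
plan([(.50,.15,.37,20),(.492,-.42,.30,-74.6)])"
```

```text
from [0.2063 0.6424 0.4035] 72.19
[np.float64(-28.7), np.float64(-25.3), np.float64(2.2)] 0.061
[np.float64(-30.2), np.float64(-23.5), np.float64(2.2)] 0.061
[np.float64(-31.5), np.float64(-21.6), np.float64(2.2)] 0.061
[np.float64(-32.8), np.float64(-19.6), np.float64(2.2)] 0.061
[np.float64(-33.9), np.float64(-17.6), np.float64(2.2)] 0.061
[np.float64(-34.9), np.float64(-15.5), np.float64(2.2)] 0.061
[np.float64(-35.8), np.float64(-13.3), np.float64(2.3)] 0.061
[np.float64(-36.6), np.float64(-11.1), np.float64(2.2)] 0.06
[np.float64(-37.2), np.float64(-8.9), np.float64(2.3)] 0.061
[np.float64(-37.6), np.float64(-6.6), np.float64(2.2)] 0.06
[np.float64(-38.0), np.float64(-4.4), np.float64(2.3)] 0.061
[np.float64(-38.2), np.float64(-2.0), np.float64(2.2)] 0.06
[np.float64(-38.2), np.float64(0.3), np.float64(2.3)] 0.061
[np.float64(-38.1), np.float64(2.6), np.float64(2.2)] 0.06
[np.float64(-37.9), np.float64(4.9), np.float64(2.3)] 0.061
-- [0.5  0.15 0.37] 20.0
[np.float64(-35.5), np.float64(-13.5), np.float64(4.7)] 0.11
[np.float64(-36.8), np.float64(-9.5), np.float64(4.7)] 0.11
[np.float64(-37.6), np.float64(-5.4), np.float64(4.7)] 0.11
[np.float64(-38.0), np.float64(-1.3), np.float64(4.7)] 0.11
[np.float64(-37.9), np.float64(2.9), np.float64(4.7)] 0.11
[np.float64(-37.3), np.float64(7.1), np.float64(4.6)] 0.11
[np.float64(-36.4), np.float64(11.1), np.float64(4.7)] 0.11
[np.float64(-34.9), np.float64(15.0), np.float64(4.6)] 0.11
[np.float64(-33.0), np.float64(18.8), np.float64(4.7)] 0.11
[np.float64(-30.8), np.float64(22.3), np.float64(4.6)] 0.11
[np.float64(-28.1), np.float64(25.6), np.float64(4.7)] 0.11
[np.float64(-25.2), np.float64(28.5), np.float64(4.6)] 0.11
[np.float64(-21.9), np.float64(31.1), np.float64(4.7)] 0.11
[np.float64(-18.4), np.float64(33.3), np.float64(4.6)] 0.111
[np.float64(-14.5), np.float64(35.0), np.float64(4.7)] 0.11
-- [ 0.492  -0.4199  0.3   ] -74.6
```

drive_tool(
  increments=[
    {"delta_pos":[-29,-25,2],"turn":0.06,"jaw":1},
    {"delta_pos":[-30,-24,2],"turn":0.06,"jaw":1},
    {"delta_pos":[-31,-22,2],"turn":0.06,"jaw":1},
    {"delta_pos":[-33,-20,2],"turn":0.06,"jaw":1},
    {"delta_pos":[-34,-18,2],"turn":0.06,"jaw":1},
    {"delta_pos":[-35,-16,2],"turn":0.06,"jaw":1},
    {"delta_pos":[-36,-13,2],"turn":0.06,"jaw":1},
    {"delta_pos":[-37,-11,2],"turn":0.06,"jaw":1},
  ],
  grip_force=40,
)

```text
time: 0.77
tool_pos: [0.364, 0.377, 0.3882]
tcp_rot: [-1.214, -2.898, 0.001]
wrist_force: [-0.1, 1.0, -0.9]
width: 0.996
grip_force: 0.0
```

drive_tool(
  increments=[
    {"delta_pos":[-37,-9,2],"turn":0.06,"jaw":1},
    {"delta_pos":[-38,-7,2],"turn":0.06,"jaw":1},
    {"delta_pos":[-38,-4,2],"turn":0.06,"jaw":1},
    {"delta_pos":[-38,-2,2],"turn":0.06,"jaw":1},
    {"delta_pos":[-38,0,2],"turn":0.06,"jaw":1},
    {"delta_pos":[-38,3,2],"turn":0.06,"jaw":1},
    {"delta_pos":[-38,5,2],"turn":0.06,"jaw":1},
    {"delta_pos":[-36,-13,5],"turn":0.11,"jaw":1},
  ],
)

```text
time: 1.43
tool_pos: [0.506, 0.1107, 0.3703]
tcp_rot: [1.93, 2.476, 0.004]
wrist_force: [0.6, -0.4, -0.2]
width: 0.998
grip_force: 0.0
```

drive_tool(
  increments=[
    {"delta_pos":[-37,-10,5],"turn":0.11,"jaw":0.5},
    {"delta_pos":[-38,-5,5],"turn":0.11,"jaw":0.5},
    {"delta_pos":[-38,-1,5],"turn":0.11,"jaw":0.3},
    {"delta_pos":[-38,3,5],"turn":0.11,"jaw":0.1},
    {"delta_pos":[-37,7,5],"turn":0.11,"jaw":0},
    {"delta_pos":[-36,11,5],"turn":0.11,"jaw":0},
    {"delta_pos":[-35,15,5],"turn":0.11,"jaw":0},
    {"delta_pos":[-33,19,5],"turn":0.11,"jaw":0},
  ],
)

```text
time: 2.1
tool_pos: [0.5022, -0.1938, 0.3291]
tcp_rot: [-2.804, -1.416, 0.0]
wrist_force: [1.2, -0.2, 0.4]
width: 0.495
grip_force: 0.0
```

drive_tool(
  increments=[
    {"delta_pos":[-31,22,5],"turn":0.11,"jaw":0},
    {"delta_pos":[-28,26,5],"turn":0.11,"jaw":0},
    {"delta_pos":[-25,28,5],"turn":0.11,"jaw":0},
    {"delta_pos":[-22,31,5],"turn":0.11,"jaw":0},
    {"delta_pos":[-18,33,5],"turn":0.11,"jaw":0},
    {"delta_pos":[-15,35,5],"turn":0.11,"jaw":0},
    {"delta_pos":[0,0,0],"turn":0,"jaw":0},
    {"delta_pos":[0,0,0],"turn":0,"jaw":0},
  ],
)

```text
time: 2.77
tool_pos: [0.5009, -0.4212, 0.2983]
tcp_rot: [-3.11, -0.436, 0.002]
wrist_force: [-0.3, 0.4, -0.2]
width: 0.499
grip_force: 0.0
```

```bash
cat >> h.py <<'E'
def wshot(name):
    from workcell import bot
    import cv2
    s=bot.read_state();c=bot.read_camera("wrist")
    p,th,R=pose(s);W=np.eye(4);W[:3,:3]=R;W[:3,3]=p
    c["camera_from_world"]=np.linalg.inv(W@c["hand_eye"])
    pickle.dump(c,open(name+".pkl","wb"));cv2.imwrite(f"pics/{name}.png",c["pixels"][:,:,::-1]);return s
E
python3 - <<'E'
from h import *
s=wshot("w1");print(s["time"],s["width"],s["wrist_force"],pose(s)[:2])
c=cam("w1")
for p in[(.492,-.42,.0105),(.597,-.391,.011),(.468,-.427,.01)]:print(w2px(c,p))
E
```

```text
2.7667 0.498905833676583 [-0.33558949  0.44493369 -0.1668766 ] (array([ 0.50094811, -0.42122322,  0.29832544]), np.float64(-74.05373933946377))
[317.92838485 248.17408696]
[318.84134414  67.70123324]
[318.29081572 283.54617027]
```

View pics/w1.png

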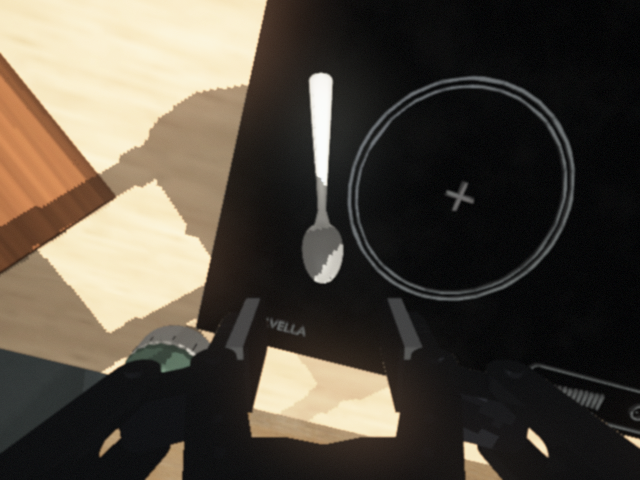

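The wrist view shows the handle end at (320,73), the bowl tip at (322,283) and the bowl's widest part at about (323,251). That agrees with the top camera.

Run:
```python
from h import *
c=cam("w1")
a,b,m=[px2w(c,u,z) for u,z in[((320,73),.011),((322,283),.010),((322.5,251),.0105)]]
d=b-a;L=np.linalg.norm(d);print(a,b,m,L,np.degrees(np.arctan2(d[1],d[0])))
g=b-d/L*.023;print("grip",g)
plan([(g[0],g[1],.215,-74.0)])
```

```text
[ 0.59445659 -0.39241252  0.011     ] [ 0.46906278 -0.42928287  0.01      ] [ 0.49095966 -0.42339516  0.0105    ] 0.13070589714528558 -163.61474253793847
grip [ 0.49112802 -0.42279489  0.01017597]
from [ 0.5012 -0.4198  0.2986] -73.95
[np.float64(-3.5), np.float64(0.0), np.float64(27.9)] 0.0
[np.float64(-3.5), np.float64(0.0), np.float64(27.8)] 0.0
[np.float64(-3.5), np.float64(0.1), np.float64(27.9)] 0.001
-- [ 0.4911 -0.4228  0.215 ] -74.01
```

drive_tool(
  increments=[
    {"delta_pos":[-5,0,28],"turn":0,"jaw":-0.1},
    {"delta_pos":[-5,0,28],"turn":0,"jaw":-0.1},
    {"delta_pos":[0,0,28],"turn":0,"jaw":-0.1},
    {"delta_pos":[0,0,20],"turn":0,"jaw":-0.1},
    {"delta_pos":[0,0,6],"turn":0,"jaw":-0.1},
    {"delta_pos":[0,0,3],"turn":0,"jaw":-0.1},
    {"delta_pos":[0,0,0],"turn":0,"jaw":-0.1},
    {"delta_pos":[0,0,0],"turn":0,"jaw":-0.1},
  ],
)

```text
time: 3.48
tool_pos: [0.4931, -0.4222, 0.1884]
tcp_rot: [3.108, 0.441, 0.003]
wrist_force: [0.4, -1.3, 0.8]
width: 0.447
grip_force: 0.0
```

Run:
```python
from h import *
s=wshot("w2");print(s["time"],s["width"],s["wrist_force"],pose(s)[:2])
```

```text
3.4833 0.4472757497022212 [ 0.38948724 -1.3144492   0.81104752] (array([ 0.49307721, -0.42218279,  0.18844878]), np.float64(-73.84943397826814))
```

View pics/w2.png

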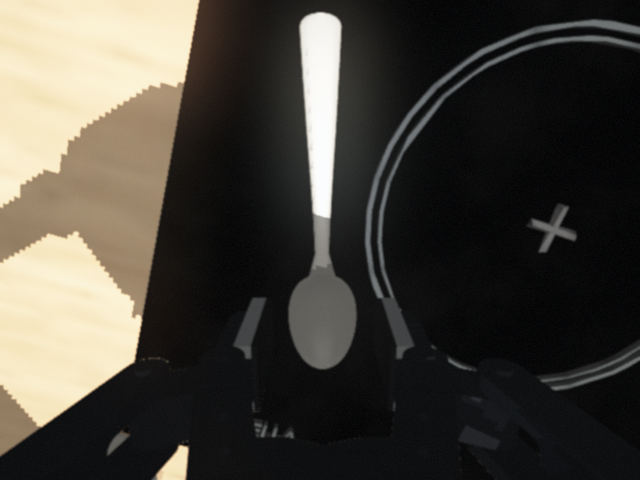

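The bowl (centre at about (322,320)) is midway between the pads (258 and 390). I'll lower the gripper and feel for the hob.

drive_tool(
  increments=[
    {"delta_pos":[-1,0,3],"turn":0,"jaw":-0.1},
    {"delta_pos":[0,0,3],"turn":0,"jaw":-0.1},
    {"delta_pos":[0,0,2],"turn":0,"jaw":-0.1},
    {"delta_pos":[0,0,0],"turn":0,"jaw":-0.1},
  ],
)

```text
time: 3.87
tool_pos: [0.4909, -0.4224, 0.1783]
tcp_rot: [-3.11, -0.439, 0.001]
wrist_force: [0.0, -0.5, 0.3]
width: 0.452
grip_force: 0.0
```

drive_tool(
  increments=[
    {"delta_pos":[0,0,1],"turn":0,"jaw":-0.1},
    {"delta_pos":[0,0,1],"turn":0,"jaw":-0.1},
    {"delta_pos":[0,0,0],"turn":0,"jaw":-0.1},
  ],
)

```text
time: 4.12
tool_pos: [0.4912, -0.4226, 0.1766]
tcp_rot: [3.111, 0.439, 0.0]
wrist_force: [-0.9, -0.4, -0.1]
width: 0.447
grip_force: 0.0
```

drive_tool(
  increments=[
    {"delta_pos":[0,0,-1],"turn":0,"jaw":-0.5},
    {"delta_pos":[0,0,0],"turn":0,"jaw":-0.7},
    {"delta_pos":[0,0,0],"turn":0,"jaw":-1},
    {"delta_pos":[0,0,0],"turn":0,"jaw":-1},
    {"delta_pos":[0,0,0],"turn":0,"jaw":-1},
    {"delta_pos":[0,0,0],"turn":0,"jaw":-1},
  ],
  grip_force=30,
)

```text
time: 4.62
tool_pos: [0.4912, -0.4226, 0.1779]
tcp_rot: [3.11, 0.44, 0.0]
wrist_force: [0.3, -0.2, 2.8]
width: 0.278
grip_force: 29.4
```

```bash
python3 -c "
from h import *
plan([(.491,-.423,.29,-74),(.532,.05,.33,0)])"
```

```text
from [ 0.4912 -0.4226  0.1779] -73.91
[np.float64(-0.1), np.float64(0.1), np.float64(-37.4)] 0.001
[np.float64(-0.1), np.float64(0.1), np.float64(-37.3)] 0.0
[np.float64(-0.1), np.float64(0.1), np.float64(-37.4)] 0.001
-- [ 0.491  -0.4229  0.29  ] -74.03
[np.float64(14.1), np.float64(-37.0), np.float64(-3.3)] -0.108
[np.float64(18.0), np.float64(-35.2), np.float64(-3.3)] -0.108
[np.float64(21.7), np.float64(-33.1), np.float64(-3.3)] -0.108
[np.float64(25.2), np.float64(-30.5), np.float64(-3.3)] -0.108
[np.float64(28.3), np.float64(-27.6), np.float64(-3.3)] -0.108
[np.float64(31.1), np.float64(-24.4), np.float64(-3.4)] -0.107
[np.float64(33.6), np.float64(-21.0), np.float64(-3.3)] -0.108
[np.float64(35.6), np.float64(-17.2), np.float64(-3.4)] -0.107
[np.float64(37.2), np.float64(-13.3), np.float64(-3.3)] -0.108
[np.float64(38.5), np.float64(-9.2), np.float64(-3.4)] -0.107
[np.float64(39.2), np.float64(-5.1), np.float64(-3.3)] -0.108
[np.float64(39.6), np.float64(-0.8), np.float64(-3.4)] -0.107
-- [0.532 0.05  0.33 ] -0.0
```

drive_tool(
  increments=[
    {"delta_pos":[0,0,-20],"turn":0,"jaw":-1},
    {"delta_pos":[0,0,-30],"turn":0,"jaw":-1},
    {"delta_pos":[0,0,-37],"turn":0,"jaw":-1},
    {"delta_pos":[0,0,-30],"turn":0,"jaw":-1},
    {"delta_pos":[14,-37,-3],"turn":-0.108,"jaw":-1},
    {"delta_pos":[18,-35,-3],"turn":-0.108,"jaw":-1},
    {"delta_pos":[22,-33,-3],"turn":-0.108,"jaw":-1},
    {"delta_pos":[25,-30,-3],"turn":-0.108,"jaw":-1},
  ],
)

```text
time: 5.28
tool_pos: [0.5045, -0.264, 0.3068]
tcp_rot: [-2.942, -1.102, -0.001]
wrist_force: [-0.4, -0.1, -0.2]
width: 0.281
grip_force: 29.6
```

drive_tool(
  increments=[
    {"delta_pos":[28,-28,-3],"turn":-0.108,"jaw":-1},
    {"delta_pos":[31,-24,-3],"turn":-0.108,"jaw":-1},
    {"delta_pos":[34,-21,-3],"turn":-0.108,"jaw":-1},
    {"delta_pos":[36,-17,-3],"turn":-0.107,"jaw":-1},
    {"delta_pos":[37,-13,-3],"turn":-0.107,"jaw":-1},
    {"delta_pos":[38,-9,-3],"turn":-0.107,"jaw":-1},
    {"delta_pos":[39,-5,-3],"turn":-0.107,"jaw":-1},
    {"delta_pos":[30,-1,-3],"turn":-0.107,"jaw":-1},
  ],
)

```text
time: 5.95
tool_pos: [0.5306, 0.0424, 0.3307]
tcp_rot: [-2.213, -2.229, -0.001]
wrist_force: [0.4, -0.0, -0.3]
width: 0.278
grip_force: 29.6
```

drive_tool(
  increments=[
    {"delta_pos":[10,0,0],"turn":0,"jaw":-1},
    {"delta_pos":[0,0,0],"turn":0,"jaw":-1},
    {"delta_pos":[0,0,0],"turn":0,"jaw":-1},
  ],
)

```text
time: 6.2
tool_pos: [0.5308, 0.0497, 0.3303]
tcp_rot: [2.22, 2.223, -0.002]
wrist_force: [0.4, -0.6, 0.6]
width: 0.282
grip_force: 29.6
```

Run:
```python
from h import *
s=wshot("w3");print(s["time"],s["width"],s["wrist_force"],pose(s)[:2])
```

```text
6.2 0.2819682829498144 [ 0.40575093 -0.63004074  0.59358075] (array([0.53075752, 0.04967468, 0.33028671]), np.float64(0.07361778513515878))
```

View pics/w3.png

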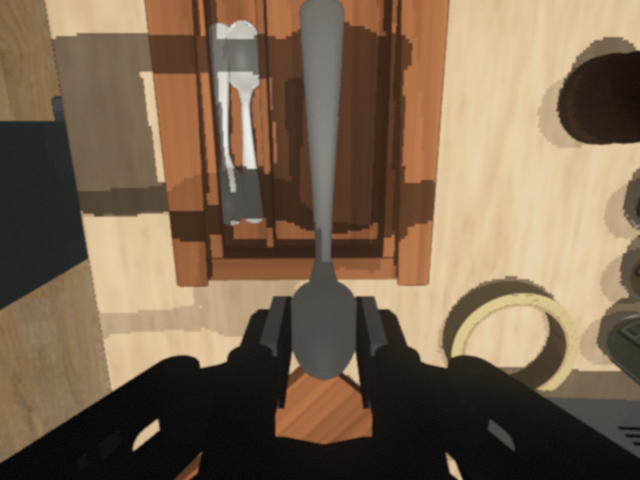

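The spoon hangs along the box's length with its bowl at (323,327). The rail ends at the mouth have outer corners at about (178,286) and (428,285), and the divider is at column 268.

Run:
```python
from h import *
c=cam("w3")
for u,z in[((178,286),.0515),((428,285),.0515),((148,0),.0515),((448,0),.0515),((268,245),.022),((268,40),.022)]:print(u,px2w(c,u,z))
for p in[(.532,.115,.008)]:print(w2px(c,p))
plan([(.531,.073,.245,0),(.531,.073,.195,0)])
```

```text
(178, 286) [0.43632555 0.01851618 0.0515    ]
(428, 285) [0.5979691  0.01935252 0.0515    ]
(148, 0) [0.43672778 0.182696   0.0515    ]
(448, 0) [0.59657213 0.18287628 0.0515    ]
(268, 245) [0.49143981 0.03728925 0.022     ]
(268, 40) [0.49633236 0.16835178 0.022     ]
[325.92584662 129.9372711 ]
from [0.5308 0.0489 0.3302] 0.0
[np.float64(8.0), np.float64(0.1), np.float64(28.4)] 0.0
[np.float64(8.0), np.float64(0.1), np.float64(28.4)] 0.0
[np.float64(8.1), np.float64(0.0), np.float64(28.4)] 0.0
-- [0.531 0.073 0.245] 0.0
[np.float64(-0.0), np.float64(0.0), np.float64(25.0)] 0.0
[np.float64(-0.0), np.float64(0.0), np.float64(25.0)] 0.0
-- [0.531 0.073 0.195] 0.0
```

drive_tool(
  increments=[
    {"delta_pos":[12,0,10],"turn":0,"jaw":-1},
    {"delta_pos":[12,0,25],"turn":0,"jaw":-1},
    {"delta_pos":[0,0,30],"turn":0,"jaw":-1},
    {"delta_pos":[0,0,30],"turn":0,"jaw":-1},
    {"delta_pos":[0,0,25],"turn":0,"jaw":-1},
    {"delta_pos":[0,0,15],"turn":0,"jaw":-1},
    {"delta_pos":[0,0,6],"turn":0,"jaw":-1},
    {"delta_pos":[0,0,0],"turn":0,"jaw":-1},
  ],
)

```text
time: 6.92
tool_pos: [0.5297, 0.0727, 0.1872]
tcp_rot: [-2.22, -2.218, 0.006]
wrist_force: [0.4, -0.9, -0.9]
width: 0.278
grip_force: 29.6
```

drive_tool(
  increments=[
    {"delta_pos":[0,0,2],"turn":0,"jaw":-1},
    {"delta_pos":[0,0,0],"turn":0,"jaw":-1},
    {"delta_pos":[0,0,0],"turn":0,"jaw":-1},
  ],
)

```text
time: 7.17
tool_pos: [0.5319, 0.0735, 0.1891]
tcp_rot: [2.22, 2.221, 0.003]
wrist_force: [-0.4, -0.2, -0.1]
width: 0.275
grip_force: 29.6
```

drive_tool(
  increments=[
    {"delta_pos":[0,0,2],"turn":0,"jaw":-1},
    {"delta_pos":[0,0,2],"turn":0,"jaw":-1},
    {"delta_pos":[0,0,0],"turn":0,"jaw":-1},
  ],
)

```text
time: 7.42
tool_pos: [0.531, 0.0737, 0.1839]
tcp_rot: [2.22, 2.222, 0.001]
wrist_force: [0.6, -0.6, -0.6]
width: 0.273
grip_force: 29.6
```

drive_tool(
  increments=[
    {"delta_pos":[0,0,1],"turn":0,"jaw":-1},
    {"delta_pos":[0,0,0],"turn":0,"jaw":-1},
    {"delta_pos":[0,0,0],"turn":0,"jaw":-1},
  ],
)

```text
time: 7.67
tool_pos: [0.5309, 0.0736, 0.1826]
tcp_rot: [-2.22, -2.222, 0.0]
wrist_force: [-0.3, -0.2, -0.4]
width: 0.279
grip_force: 29.6
```

Only a millimetre or so is left, so I'll release gently and lift off.

drive_tool(
  increments=[
    {"delta_pos":[0,0,0],"turn":0,"jaw":-0.3},
    {"delta_pos":[0,0,0],"turn":0,"jaw":-0.2},
    {"delta_pos":[0,0,0],"turn":0,"jaw":-0.2},
    {"delta_pos":[0,0,-5],"turn":0,"jaw":-0.2},
    {"delta_pos":[0,0,-15],"turn":0,"jaw":-0.2},
    {"delta_pos":[0,0,-30],"turn":0,"jaw":-0.2},
    {"delta_pos":[0,0,-35],"turn":0,"jaw":-0.2},
    {"delta_pos":[0,0,-35],"turn":0,"jaw":-0.2},
  ],
)

```text
time: 8.33
tool_pos: [0.5303, 0.0735, 0.3035]
tcp_rot: [-2.219, -2.222, 0.003]
wrist_force: [0.8, -0.4, 0.5]
width: 0.4
grip_force: 0.0
```

Run:
```python
from h import *
from workcell import bot
import cv2
s=bot.read_state();c=bot.read_camera("top");cv2.imwrite("pics/t2.png",c["pixels"][:,:,::-1])
print(s["time"],s["width"],s["wrist_force"],pose(s)[:2])
plan([(.503,-.169,.28,46.9)])
```

```text
8.3333 0.39986012321675607 [ 0.75343859 -0.44302847  0.5205751 ] (array([0.53031263, 0.07354089, 0.30350922]), np.float64(0.05690360477004151))
from [0.5337 0.0739 0.3122] 0.06
[np.float64(-34.7), np.float64(-4.4), np.float64(4.6)] -0.117
[np.float64(-33.9), np.float64(-8.4), np.float64(4.6)] -0.117
[np.float64(-32.7), np.float64(-12.4), np.float64(4.6)] -0.117
[np.float64(-31.1), np.float64(-16.1), np.float64(4.6)] -0.117
[np.float64(-29.0), np.float64(-19.6), np.float64(4.6)] -0.116
[np.float64(-26.5), np.float64(-22.8), np.float64(4.6)] -0.117
[np.float64(-23.7), np.float64(-25.7), np.float64(4.6)] -0.116
-- [ 0.5031 -0.169   0.28  ] 46.87
```

drive_tool(
  increments=[
    {"delta_pos":[-35,-4,0],"turn":-0.117,"jaw":-0.2},
    {"delta_pos":[-34,-8,0],"turn":-0.117,"jaw":0},
    {"delta_pos":[-33,-12,2],"turn":-0.117,"jaw":0},
    {"delta_pos":[-31,-16,3],"turn":-0.117,"jaw":0},
    {"delta_pos":[-29,-20,3],"turn":-0.117,"jaw":0},
    {"delta_pos":[-26,-23,3],"turn":-0.117,"jaw":0},
    {"delta_pos":[-24,-26,0],"turn":-0.117,"jaw":0},
    {"delta_pos":[0,0,0],"turn":0,"jaw":0},
  ],
)

```text
time: 9.05
tool_pos: [0.5001, -0.1741, 0.2922]
tcp_rot: [1.152, 2.921, -0.004]
wrist_force: [0.5, -0.8, -0.3]
width: 0.5
grip_force: 0.0
```

drive_tool(
  increments=[
    {"delta_pos":[0,0,0],"turn":0,"jaw":0},
    {"delta_pos":[0,0,0],"turn":0,"jaw":0},
  ],
)

```text
time: 9.22
tool_pos: [0.5007, -0.1692, 0.2918]
tcp_rot: [-1.159, -2.92, -0.001]
wrist_force: [1.3, 1.1, -0.2]
width: 0.494
grip_force: 0.0
```

Run:
```python
from h import *
import cv2
s=wshot("w4");print(s["time"],s["width"],pose(s)[:2])
a=cv2.imread("pics/w4.png");b=cv2.imread("pics/t2.png")[200:300,185:285]
a[:200,:200]=cv2.resize(b,(200,200))
cv2.imwrite("pics/w4c.png",a)
```

```text
9.2167 0.49448443718370105 (array([ 0.50071725, -0.1692286 ,  0.29182716]), np.float64(46.701173879988204))
```

View pics/w4c.png

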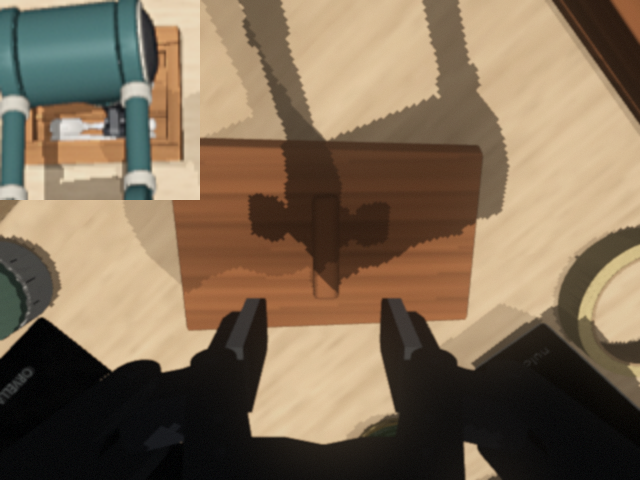

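Lid in wrist view: bar top about (314–337, 196–298), nose end to the right with corners (482,147) and (467,319), tail corners at about (168,140) and (187,330). The inset is blocked by the arm, so I'll check the spoon numerically.

Run:
```python
from h import *
from workcell import bot
import cv2
c=cam("w4")
bar=np.array([px2w(c,u,.029) for u in[(314,196),(337,196),(338,298),(315,298)]]);print(bar.mean(0))
d=(bar[0]+bar[1]-bar[2]-bar[3])/2;print("bar len",np.linalg.norm(d),"lidyaw",np.degrees(np.arctan2(d[1],d[0]))-90)
n=[px2w(c,u,.01) for u in[(482,147),(467,319)]];t=[px2w(c,u,.01) for u in[(168,140),(187,330)]]
N=sum(n)/2;T=sum(t)/2;e=N-T;print("nose-tail",np.linalg.norm(e),np.degrees(np.arctan2(e[1],e[0])),(N+T)/2,np.linalg.norm(n[0]-n[1]),np.linalg.norm(t[0]-t[1]))
for a,b in[((168,140),(482,147)),((187,330),(467,319))]:
    e=px2w(c,b,.01)-px2w(c,a,.01);print("edge",np.degrees(np.arctan2(e[1],e[0])))
c=bot.read_camera("top");im=c["pixels"];hsv=cv2.cvtColor(im,cv2.COLOR_RGB2HSV)
m=np.zeros(im.shape[:2],np.uint8)
q=[w2px(c,p) for p in[(.57,.2,.01),(.57,.035,.01),(.495,.035,.01),(.495,.2,.01)]]
cv2.fillPoly(m,[np.int32(q)],1)
k=(hsv[...,1]<60)&(hsv[...,2]>60)&(m>0);ys,xs=np.where(k);print(k.sum(),xs.min() if len(xs) else 0,xs.max(),ys.min(),ys.max())
print(px2w(c,(xs.mean(),ys.mean()),.013),px2w(c,(xs.min(),ys.mean()),.013),px2w(c,(xs.max(),ys.mean()),.013))
```

```text
[ 0.50166286 -0.1685437   0.029     ]
bar len 0.06288323469423346 lidyaw 47.33153073534021
nose-tail 0.18733871631990723 47.304128550549585 [ 0.5017758  -0.16846108  0.01      ] 0.11281077204241613 0.12492328490443859
edge 45.43873553638048
edge 49.13930421172522
299 210 261 236 247
[0.53190516 0.109345   0.013     ] [0.5333112 0.1809324 0.013    ] [0.53082664 0.05443279 0.013     ]
```

The spoon lies in the bay, with its centre at about (0.532, 0.118). The lid is at (0.502, -0.1685), yaw 47.3°. I'm going down on the bar.

drive_tool(
  increments=[
    {"delta_pos":[0,1,20],"turn":-0.01,"jaw":-0.2},
    {"delta_pos":[0,0,30],"turn":0,"jaw":-0.35},
    {"delta_pos":[0,0,25],"turn":0,"jaw":-0.35},
    {"delta_pos":[0,0,15],"turn":0,"jaw":-0.35},
    {"delta_pos":[0,0,7],"turn":0,"jaw":-0.35},
    {"delta_pos":[0,0,0],"turn":0,"jaw":-0.35},
    {"delta_pos":[0,0,0],"turn":0,"jaw":-0.35},
  ],
)

```text
time: 9.9
tool_pos: [0.5019, -0.1678, 0.195]
tcp_rot: [1.139, 2.928, 0.0]
wrist_force: [-0.7, -0.2, 0.2]
width: 0.324
grip_force: 0.0
```

drive_tool(
  increments=[
    {"delta_pos":[0,0,2],"turn":0,"jaw":-0.35},
    {"delta_pos":[0,0,1],"turn":0,"jaw":-0.35},
    {"delta_pos":[0,0,1],"turn":0,"jaw":-0.35},
    {"delta_pos":[0,0,0],"turn":0,"jaw":-0.35},
    {"delta_pos":[0,0,0],"turn":0,"jaw":-0.35},
  ],
)

```text
time: 10.32
tool_pos: [0.5016, -0.1687, 0.1912]
tcp_rot: [1.141, 2.926, -0.0]
wrist_force: [-0.9, 0.3, -0.2]
width: 0.326
grip_force: 0.0
```

drive_tool(
  increments=[
    {"delta_pos":[0,0,2],"turn":0,"jaw":-0.35},
    {"delta_pos":[0,0,1],"turn":0,"jaw":-0.35},
    {"delta_pos":[0,0,1],"turn":0,"jaw":-0.35},
    {"delta_pos":[0,0,0],"turn":0,"jaw":-0.35},
    {"delta_pos":[0,0,0],"turn":0,"jaw":-0.35},
  ],
)

```text
time: 10.73
tool_pos: [0.5014, -0.1686, 0.1865]
tcp_rot: [-1.14, -2.927, 0.0]
wrist_force: [-0.6, -0.2, -0.2]
width: 0.322
grip_force: 0.0
```

drive_tool(
  increments=[
    {"delta_pos":[0,0,0],"turn":0,"jaw":-0.6},
    {"delta_pos":[0,0,0],"turn":0,"jaw":-1},
    {"delta_pos":[0,0,0],"turn":0,"jaw":-1},
    {"delta_pos":[0,0,0],"turn":0,"jaw":-1},
    {"delta_pos":[0,0,0],"turn":0,"jaw":-1},
    {"delta_pos":[0,0,0],"turn":0,"jaw":-1},
  ],
  grip_force=80,
)

```text
time: 11.23
tool_pos: [0.5016, -0.1686, 0.187]
tcp_rot: [1.14, 2.927, -0.0]
wrist_force: [-0.9, 0.0, 4.0]
width: 0.159
grip_force: 79.6
```

```bash
python3 -c "
from h import *
from workcell import bot
s=bot.read_state();print(s['torque'],s['wrist_force'])
plan([(.5018,-.1685,.26,47.3),(.5168,-.045,.26,90)])"
```

```text
[0.04236221 0.1514309  0.01426806] [-0.9344981   0.00408252  3.96408318]
from [ 0.5016 -0.1686  0.187 ] 47.43
[np.float64(-0.0), np.float64(0.1), np.float64(-36.5)] 0.001
[np.float64(-0.1), np.float64(0.2), np.float64(-36.5)] 0.001
-- [ 0.5018 -0.1685  0.26  ] 47.31
[np.float64(10.4), np.float64(14.4), np.float64(-0.0)] -0.106
[np.float64(8.8), np.float64(15.4), np.float64(-0.0)] -0.107
[np.float64(7.1), np.float64(16.3), np.float64(-0.0)] -0.106
[np.float64(5.3), np.float64(17.0), np.float64(-0.0)] -0.107
[np.float64(3.5), np.float64(17.4), np.float64(-0.0)] -0.106
[np.float64(1.7), np.float64(17.7), np.float64(-0.0)] -0.107
[np.float64(-0.3), np.float64(17.8), np.float64(-0.0)] -0.106
-- [ 0.5168 -0.045   0.26  ] 90.0
```

drive_tool(
  increments=[
    {"delta_pos":[0,0,-5],"turn":0,"jaw":-1},
    {"delta_pos":[0,0,-15],"turn":0,"jaw":-1},
    {"delta_pos":[0,0,-25],"turn":0,"jaw":-1},
    {"delta_pos":[0,0,-25],"turn":0,"jaw":-1},
    {"delta_pos":[0,0,-5],"turn":0,"jaw":-1},
    {"delta_pos":[10,14,0],"turn":-0.106,"jaw":-1},
    {"delta_pos":[9,15,0],"turn":-0.106,"jaw":-1},
    {"delta_pos":[7,16,0],"turn":-0.106,"jaw":-1},
  ],
)

```text
time: 11.9
tool_pos: [0.5069, -0.1163, 0.2611]
tcp_rot: [-0.656, -3.072, -0.0]
wrist_force: [0.8, 0.0, -1.2]
width: 0.167
grip_force: 79.1
```

drive_tool(
  increments=[
    {"delta_pos":[5,17,0],"turn":-0.107,"jaw":-1},
    {"delta_pos":[3,17,0],"turn":-0.107,"jaw":-1},
    {"delta_pos":[2,18,0],"turn":-0.107,"jaw":-1},
    {"delta_pos":[0,18,0],"turn":-0.106,"jaw":-1},
    {"delta_pos":[0,0,0],"turn":0,"jaw":-1},
    {"delta_pos":[0,0,0],"turn":0,"jaw":-1},
    {"delta_pos":[0,0,0],"turn":0,"jaw":-1},
  ],
)

```text
time: 12.48
tool_pos: [0.5156, -0.0464, 0.2611]
tcp_rot: [0.001, -3.141, 0.001]
wrist_force: [0.7, -0.2, -0.9]
width: 0.164
grip_force: 79.0
```

Run:
```python
from h import *
s=wshot("w5");print(s["time"],s["width"],s["wrist_force"],s["torque"],pose(s)[:2])
```

```text
12.4833 0.1640545289262974 [ 0.73655063 -0.23329214 -0.9490917 ] [-0.04306286 -0.00542029 -0.01692035] (array([ 0.51563172, -0.04638779,  0.2610624 ]), np.float64(90.04595571969536))
```

View pics/w5.png

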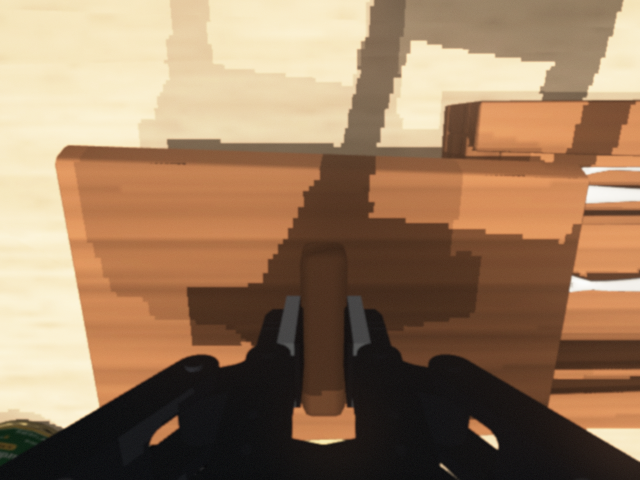

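The lid is held with its bar upright in the image, ends at about (324,245) and (323,415). Its nose edge is at about column 587, and it already overlaps the box mouth (rail end at (445–480,102–155)). I'll measure the bar.

Run:
```python
from h import *
import cv2
c=cam("w5");lz=.2611-.187
for u in[(324,245),(323.5,415),(324,262)]:print(u,px2w(c,u,lz+.029))
g=c["pixels"].astype(float).mean(2);g=cv2.GaussianBlur(g,(3,3),0)
# nose edge (right) & tail edge (left): strongest horizontal gradient per row within bands
gx=np.abs(np.diff(g,axis=1))
def fit(rows,a,b,z):
    P=[]
    for r in rows:
        lo,hi=int(a(r)),int(b(r));k=lo+np.argmax(gx[r,lo:hi]);P.append((k+.5,r))
    P=np.array(P);A=P[:,1]
    for _ in range(4):
        q=np.polyfit(A,P[:,0],1);e=np.abs(np.polyval(q,A)-P[:,0]);k=e<max(1,2*np.median(e));A,P=A[k],P[k]
    w=[px2w(c,(np.polyval(q,r),r),z) for r in(rows[0],rows[-1])];d=w[0]-w[1]
    print(len(P),q,w,np.degrees(np.arctan2(d[1],d[0])))
fit(range(180,360),lambda r:587-(r-165)*.158-15,lambda r:587-(r-165)*.158+15,lz+.01)
fit(range(175,390),lambda r:63+(r-150)*.155-15,lambda r:63+(r-150)*.155+15,lz+.01)
def fity(cols,a,b,z):
    gy=np.abs(np.diff(g,axis=0));P=[]
    for k in cols:
        lo,hi=a,b;P.append((k,lo+np.argmax(gy[lo:hi,k])+.5))
    P=np.array(P);
    for _ in range(5):
        q=np.polyfit(P[:,0],P[:,1],1);e=np.abs(np.polyval(q,P[:,0])-P[:,1]);P=P[e<=max(.8,2*np.median(e))]
    w=[px2w(c,(k,np.polyval(q,k)),z) for k in(cols[0],cols[-1])];d=w[1]-w[0]
    print(len(P),q,w,np.degrees(np.arctan2(d[1],d[0])))
fity(range(90,320),142,172,lz+.0)
fity(range(480,635),95,110,.0515)
for u in[(480,103)]:print(px2w(c,u,.0515))
```

```text
(324, 245) [ 0.48093669 -0.04675502  0.1031    ]
(323.5, 415) [ 0.54597313 -0.04686966  0.1031    ]
(324, 262) [ 0.48671039 -0.04674895  0.1031    ]
138 [-1.80707404e-01  6.21308535e+02] [array([0.46271668, 0.04660821, 0.0841    ]), array([0.53462387, 0.04686422, 0.0841    ])] -179.79601496084572
215 [ 0.18392258 24.25708904] [array([ 0.46106581, -0.14074969,  0.0841    ]), array([ 0.54881766, -0.14070791,  0.0841    ])] -179.97272509671473
94 [-2.32340958e-02  1.49062824e+02] [array([ 0.4520653, -0.1329432,  0.0741   ]), array([ 0.45011284, -0.04857417,  0.0741    ])] 91.32569376515266
109 [-1.26277483e-17  9.95000000e+01] [array([0.4344294, 0.0170661, 0.0515   ]), array([0.434395  , 0.08003105, 0.0515    ])] 90.03130075339932
[0.43578568 0.01721418 0.0515    ]
```

drive_tool(
  increments=[
    {"delta_pos":[-2,14,0],"turn":0,"jaw":-1},
    {"delta_pos":[0,0,10],"turn":0,"jaw":-1},
    {"delta_pos":[0,0,10],"turn":0,"jaw":-1},
    {"delta_pos":[0,0,7],"turn":0,"jaw":-1},
    {"delta_pos":[0,0,3],"turn":0,"jaw":-1},
    {"delta_pos":[0,0,0],"turn":0,"jaw":-1},
    {"delta_pos":[0,0,0],"turn":0,"jaw":-1},
  ],
)

```text
time: 13.12
tool_pos: [0.5176, -0.0326, 0.2311]
tcp_rot: [0.002, -3.14, -0.0]
wrist_force: [0.2, 0.4, -1.0]
width: 0.163
grip_force: 79.1
```

drive_tool(
  increments=[
    {"delta_pos":[0,0,1],"turn":0,"jaw":-1},
    {"delta_pos":[0,0,1],"turn":0,"jaw":-1},
    {"delta_pos":[0,0,0],"turn":0,"jaw":-1},
    {"delta_pos":[0,0,0],"turn":0,"jaw":-1},
  ],
)

```text
time: 13.45
tool_pos: [0.518, -0.0322, 0.23]
tcp_rot: [-0.003, 3.141, -0.0]
wrist_force: [0.0, -0.6, -1.3]
width: 0.163
grip_force: 79.1
```

drive_tool(
  increments=[
    {"delta_pos":[0,0,1],"turn":0,"jaw":-1},
    {"delta_pos":[0,0,0],"turn":0,"jaw":-1},
    {"delta_pos":[0,0,0],"turn":0,"jaw":-1},
  ],
)

```text
time: 13.7
tool_pos: [0.5179, -0.0322, 0.2288]
tcp_rot: [-0.003, 3.142, -0.0]
wrist_force: [0.4, 0.3, -1.7]
width: 0.165
grip_force: 79.1
```

drive_tool(
  increments=[
    {"delta_pos":[0,0,0.7],"turn":0,"jaw":-1},
    {"delta_pos":[0,0,0],"turn":0,"jaw":-1},
    {"delta_pos":[0,0,0],"turn":0,"jaw":-1},
  ],
)

```text
time: 13.95
tool_pos: [0.5179, -0.0322, 0.228]
tcp_rot: [0.003, -3.141, 0.0]
wrist_force: [0.7, -0.4, -2.0]
width: 0.16
grip_force: 79.1
```

```bash
python3 -c "
from workcell import bot
s=bot.read_state();print(s['torque'],s['wrist_force'],s['tool_pos'])"
```

```text
[-0.0030852  -0.0083574  -0.01976413] [ 0.71735534 -0.43417186 -1.97050247] [ 0.51787647 -0.03218158  0.22798062]
```

drive_tool(
  increments=[
    {"delta_pos":[0,0,0.7],"turn":0,"jaw":-1},
    {"delta_pos":[0,0,0],"turn":0,"jaw":-1},
    {"delta_pos":[0,0,0],"turn":0,"jaw":-1},
  ],
)

```text
time: 14.2
tool_pos: [0.5179, -0.0322, 0.2272]
tcp_rot: [0.003, -3.141, -0.0]
wrist_force: [-0.0, -0.1, -1.6]
width: 0.166
grip_force: 79.1
```

drive_tool(
  increments=[
    {"delta_pos":[0,0,0.5],"turn":0,"jaw":-1},
    {"delta_pos":[0,0,0],"turn":0,"jaw":-1},
    {"delta_pos":[0,0,0],"turn":0,"jaw":-1},
  ],
)

```text
time: 14.45
tool_pos: [0.5179, -0.0322, 0.2269]
tcp_rot: [-0.003, 3.141, -0.0]
wrist_force: [0.1, -0.2, -1.3]
width: 0.16
grip_force: 79.1
```

```bash
python3 -c "
from workcell import bot
s=bot.read_state();print(s['torque'],s['wrist_force'],s['tool_pos'])"
```

```text
[-0.01204627  0.07164276  0.02777865] [ 0.0633843  -0.15890894 -1.28370114] [ 0.51794327 -0.03221017  0.22690017]
```

drive_tool(
  increments=[
    {"delta_pos":[0,4,0.2],"turn":0,"jaw":-1},
    {"delta_pos":[0,4,0],"turn":0,"jaw":-1},
    {"delta_pos":[0,4,0],"turn":0,"jaw":-1},
    {"delta_pos":[0,4,0],"turn":0,"jaw":-1},
    {"delta_pos":[0,4,0],"turn":0,"jaw":-1},
    {"delta_pos":[0,0,0],"turn":0,"jaw":-1},
    {"delta_pos":[0,0,0],"turn":0,"jaw":-1},
  ],
)

```text
time: 15.03
tool_pos: [0.5181, -0.0115, 0.2269]
tcp_rot: [-0.003, 3.141, 0.002]
wrist_force: [0.2, 1.8, 1.8]
width: 0.17
grip_force: 79.5
```

drive_tool(
  increments=[
    {"delta_pos":[0,4,0],"turn":0,"jaw":-1},
    {"delta_pos":[0,4,0],"turn":0,"jaw":-1},
    {"delta_pos":[0,4,0],"turn":0,"jaw":-1},
    {"delta_pos":[0,4,0],"turn":0,"jaw":-1},
    {"delta_pos":[0,4,0],"turn":0,"jaw":-1},
    {"delta_pos":[0,0,0],"turn":0,"jaw":-1},
    {"delta_pos":[0,0,0],"turn":0,"jaw":-1},
  ],
)

```text
time: 15.62
tool_pos: [0.518, 0.0083, 0.2269]
tcp_rot: [-0.003, 3.141, 0.001]
wrist_force: [-0.6, 0.1, 4.2]
width: 0.164
grip_force: 79.9
```

```bash
python3 -c "
from h import *
from workcell import bot
s=wshot('w6');print(s['torque'],s['wrist_force'],s['tool_pos'],pose(s)[1])"
```

```text
[-0.0190434  -0.01964121  0.00167546] [-0.61938915  0.10406243  4.19385196] [0.51803737 0.00831094 0.22693492] 90.1186464012796
```

drive_tool(
  increments=[
    {"delta_pos":[0,4,-0.3],"turn":0,"jaw":-1},
    {"delta_pos":[0,4,0],"turn":0,"jaw":-1},
    {"delta_pos":[0,4,0],"turn":0,"jaw":-1},
    {"delta_pos":[0,4,0],"turn":0,"jaw":-1},
    {"delta_pos":[0,4,0],"turn":0,"jaw":-1},
    {"delta_pos":[0,0,0],"turn":0,"jaw":-1},
    {"delta_pos":[0,0,0],"turn":0,"jaw":-1},
  ],
)

```text
time: 16.25
tool_pos: [0.5177, 0.0284, 0.227]
tcp_rot: [0.004, -3.141, -0.001]
wrist_force: [-1.4, -1.8, 5.4]
width: 0.159
grip_force: 79.9
```

drive_tool(
  increments=[
    {"delta_pos":[0,3,0],"turn":0,"jaw":-1},
    {"delta_pos":[0,3,0],"turn":0,"jaw":-1},
    {"delta_pos":[0,3,0],"turn":0,"jaw":-1},
    {"delta_pos":[0,3,0],"turn":0,"jaw":-1},
    {"delta_pos":[0,3,0],"turn":0,"jaw":-1},
    {"delta_pos":[0,0,0],"turn":0,"jaw":-1},
    {"delta_pos":[0,0,0],"turn":0,"jaw":-1},
  ],
)

```text
time: 16.83
tool_pos: [0.5175, 0.043, 0.227]
tcp_rot: [0.004, -3.141, 0.001]
wrist_force: [-0.9, -4.2, 6.0]
width: 0.163
grip_force: 80.1
```

```bash
python3 -c "
from h import *
from workcell import bot
s=wshot('w7');print(s['torque'],s['wrist_force'],s['tool_pos'],pose(s)[1])"
```

```text
[-0.79162695  0.20179373  0.06486309] [-0.92173437 -4.2014043   5.95234844] [0.51745597 0.04295874 0.22698657] 90.16265717758557
```

drive_tool(
  increments=[
    {"delta_pos":[1,0,-0.5],"turn":0,"jaw":-1},
    {"delta_pos":[0,0,0],"turn":0,"jaw":-1},
    {"delta_pos":[0,0,0],"turn":0,"jaw":-1},
  ],
)

```text
time: 17.13
tool_pos: [0.5163, 0.0434, 0.227]
tcp_rot: [0.003, -3.14, -0.001]
wrist_force: [-0.4, -0.8, 2.0]
width: 0.161
grip_force: 79.5
```

```bash
cat >> h.py <<'E'
def rd():
    from workcell import bot
    s=bot.read_state();print(round(s["time"],2),"T",np.round(s['torque'],3),"F",np.round(s['wrist_force'],2),np.round(s['tool_pos'],4),round(pose(s)[1],2))
E
python3 -c "
from h import *
rd()"
```

```text
17.13 T [-0.006  0.056  0.076] F [-0.42 -0.82  2.01] [0.5163 0.0434 0.227 ] 90.1
```

drive_tool(
  increments=[
    {"delta_pos":[0,2,0],"turn":0,"jaw":-1},
    {"delta_pos":[0,2,0],"turn":0,"jaw":-1},
    {"delta_pos":[0,2,0],"turn":0,"jaw":-1},
    {"delta_pos":[0,2,0],"turn":0,"jaw":-1},
    {"delta_pos":[0,0,0],"turn":0,"jaw":-1},
    {"delta_pos":[0,0,0],"turn":0,"jaw":-1},
  ],
)

```text
time: 17.63
tool_pos: [0.5165, 0.0511, 0.227]
tcp_rot: [0.003, -3.141, -0.0]
wrist_force: [-0.1, 0.1, -1.5]
width: 0.161
grip_force: 79.1
```

```bash
python3 -c "
from h import *
rd()"
```

```text
17.63 T [-0.003 -0.007  0.024] F [-0.13  0.1  -1.48] [0.5165 0.0511 0.227 ] 90.12
```

drive_tool(
  increments=[
    {"delta_pos":[0,3,0],"turn":0,"jaw":-1},
    {"delta_pos":[0,3,0],"turn":0,"jaw":-1},
    {"delta_pos":[0,3,0],"turn":0,"jaw":-1},
    {"delta_pos":[0,3,0],"turn":0,"jaw":-1},
    {"delta_pos":[0,3,0],"turn":0,"jaw":-1},
    {"delta_pos":[0,0,0],"turn":0,"jaw":-1},
    {"delta_pos":[0,0,0],"turn":0,"jaw":-1},
  ],
)

```text
time: 18.22
tool_pos: [0.5165, 0.0662, 0.2272]
tcp_rot: [0.004, -3.141, -0.0]
wrist_force: [-1.1, 0.3, -2.1]
width: 0.163
grip_force: 79.0
```

```bash
python3 -c "
from h import *
rd()"
```

```text
18.22 T [0.059 0.243 0.149] F [-1.1   0.28 -2.09] [0.5165 0.0662 0.2272] 90.14
```

drive_tool(
  increments=[
    {"delta_pos":[0,2,0],"turn":0,"jaw":-1},
    {"delta_pos":[0,2,0],"turn":0,"jaw":-1},
    {"delta_pos":[0,2,0],"turn":0,"jaw":-1},
    {"delta_pos":[0,2,0],"turn":0,"jaw":-1},
    {"delta_pos":[0,0,0],"turn":0,"jaw":-1},
    {"delta_pos":[0,0,0],"turn":0,"jaw":-1},
  ],
)

```text
time: 18.72
tool_pos: [0.5163, 0.0737, 0.2272]
tcp_rot: [0.003, -3.14, 0.001]
wrist_force: [-4.4, -3.9, -0.5]
width: 0.165
grip_force: 79.1
```

```bash
python3 -c "
from h import *
rd()"
```

```text
18.72 T [-0.552  0.549  0.103] F [-4.4  -3.88 -0.54] [0.5163 0.0737 0.2272] 90.13
```

drive_tool(
  increments=[
    {"delta_pos":[1,0,0],"turn":0,"jaw":-1},
    {"delta_pos":[0,0,0],"turn":0,"jaw":-1},
    {"delta_pos":[0,0,0],"turn":0,"jaw":-1},
  ],
)

```text
time: 18.97
tool_pos: [0.5158, 0.0739, 0.2274]
tcp_rot: [-0.003, 3.141, 0.001]
wrist_force: [-1.1, -1.5, -1.6]
width: 0.162
grip_force: 78.9
```

```bash
python3 -c "
from h import *
rd()"
```

```text
18.97 T [-0.297  0.418  0.085] F [-1.05 -1.53 -1.56] [0.5158 0.0739 0.2274] 90.1
```

drive_tool(
  increments=[
    {"delta_pos":[0,2,0],"turn":0,"jaw":-1},
    {"delta_pos":[0,2,0],"turn":0,"jaw":-1},
    {"delta_pos":[0,2,0],"turn":0,"jaw":-1},
    {"delta_pos":[0,0,0],"turn":0,"jaw":-1},
    {"delta_pos":[0,0,0],"turn":0,"jaw":-1},
  ],
)

```text
time: 19.38
tool_pos: [0.5157, 0.0802, 0.2274]
tcp_rot: [-0.003, 3.141, 0.001]
wrist_force: [-1.8, -0.6, -2.5]
width: 0.161
grip_force: 78.9
```

```bash
python3 -c "
from h import *
rd()"
```

```text
19.38 T [-0.083  0.446  0.084] F [-1.82 -0.58 -2.5 ] [0.5157 0.0802 0.2274] 90.13
```

drive_tool(
  increments=[
    {"delta_pos":[0.8,0,0],"turn":-0.002,"jaw":-1},
    {"delta_pos":[0,0,0],"turn":0,"jaw":-1},
    {"delta_pos":[0,2,0],"turn":0,"jaw":-1},
    {"delta_pos":[0,2,0],"turn":0,"jaw":-1},
    {"delta_pos":[0,2,0],"turn":0,"jaw":-1},
    {"delta_pos":[0,0,0],"turn":0,"jaw":-1},
    {"delta_pos":[0,0,0],"turn":0,"jaw":-1},
  ],
)

```text
time: 19.97
tool_pos: [0.5151, 0.0861, 0.2276]
tcp_rot: [-0.006, 3.141, 0.001]
wrist_force: [0.1, 0.8, -2.5]
width: 0.161
grip_force: 79.0
```

```bash
python3 -c "
from h import *
rd()"
```

```text
19.97 T [0.019 0.071 0.08 ] F [ 0.11  0.77 -2.47] [0.5151 0.0861 0.2276] 90.23
```

drive_tool(
  increments=[
    {"delta_pos":[0,2,0],"turn":0,"jaw":-1},
    {"delta_pos":[0,2,0],"turn":0,"jaw":-1},
    {"delta_pos":[0,0,0],"turn":0,"jaw":-1},
    {"delta_pos":[0,0,0],"turn":0,"jaw":-1},
  ],
)

```text
time: 20.3
tool_pos: [0.515, 0.09, 0.2275]
tcp_rot: [-0.006, 3.141, 0.0]
wrist_force: [-0.3, -0.3, -0.7]
width: 0.159
grip_force: 79.0
```

```bash
python3 -c "
from h import *
rd()"
```

```text
20.3 T [ 0.035  0.039 -0.01 ] F [-0.31 -0.3  -0.73] [0.515  0.09   0.2275] 90.23
```

drive_tool(
  increments=[
    {"delta_pos":[0,2,0],"turn":0,"jaw":-1},
    {"delta_pos":[0,2,0],"turn":0,"jaw":-1},
    {"delta_pos":[0,2,0],"turn":0,"jaw":-1},
    {"delta_pos":[0,0,0],"turn":0,"jaw":-1},
    {"delta_pos":[0,0,0],"turn":0,"jaw":-1},
  ],
)

```text
time: 20.72
tool_pos: [0.5149, 0.096, 0.2275]
tcp_rot: [-0.007, 3.141, 0.0]
wrist_force: [0.1, -0.7, -2.2]
width: 0.166
grip_force: 79.0
```

```bash
python3 -c "
from h import *
rd()"
```

```text
20.72 T [ 0.033  0.049 -0.013] F [ 0.11 -0.66 -2.17] [0.5149 0.096  0.2275] 90.24
```

drive_tool(
  increments=[
    {"delta_pos":[0,1,0],"turn":0,"jaw":-1},
    {"delta_pos":[0,1,0],"turn":0,"jaw":-1},
    {"delta_pos":[0,1,0],"turn":0,"jaw":-1},
    {"delta_pos":[0,0,0],"turn":0,"jaw":-1},
    {"delta_pos":[0,0,0],"turn":0,"jaw":-1},
  ],
)

```text
time: 21.13
tool_pos: [0.5148, 0.0989, 0.2274]
tcp_rot: [0.006, -3.142, -0.0]
wrist_force: [-0.6, 0.8, -1.8]
width: 0.161
grip_force: 79.0
```

```bash
python3 -c "
from h import *
rd()"
```

```text
21.13 T [0.035 0.019 0.018] F [-0.61  0.77 -1.76] [0.5148 0.0989 0.2274] 90.23
```

Still free. I'll keep going in 1 mm rows.

drive_tool(
  increments=[
    {"delta_pos":[0,1,0],"turn":0,"jaw":-1},
    {"delta_pos":[0,1,0],"turn":0,"jaw":-1},
    {"delta_pos":[0,1,0],"turn":0,"jaw":-1},
    {"delta_pos":[0,0,0],"turn":0,"jaw":-1},
    {"delta_pos":[0,0,0],"turn":0,"jaw":-1},
  ],
)

```text
time: 21.55
tool_pos: [0.5147, 0.1019, 0.2274]
tcp_rot: [0.006, -3.141, -0.0]
wrist_force: [-0.9, -0.4, -1.9]
width: 0.16
grip_force: 79.0
```

```bash
python3 -c "
from h import *
rd()"
```

```text
21.55 T [0.054 0.112 0.034] F [-0.9  -0.41 -1.95] [0.5147 0.1019 0.2274] 90.23
```

drive_tool(
  increments=[
    {"delta_pos":[0,1,0],"turn":0,"jaw":-1},
    {"delta_pos":[0,1,0],"turn":0,"jaw":-1},
    {"delta_pos":[0,0,0],"turn":0,"jaw":-1},
    {"delta_pos":[0,0,0],"turn":0,"jaw":-1},
  ],
)

```text
time: 21.88
tool_pos: [0.5147, 0.1038, 0.2273]
tcp_rot: [0.006, -3.141, 0.0]
wrist_force: [-0.2, -0.3, -1.7]
width: 0.16
grip_force: 79.0
```

```bash
python3 -c "
from h import *
rd()"
```

```text
21.88 T [-0.106  0.165  0.057] F [-0.16 -0.34 -1.7 ] [0.5147 0.1038 0.2273] 90.23
```

drive_tool(
  increments=[
    {"delta_pos":[0.3,0.5,0],"turn":0,"jaw":-1},
    {"delta_pos":[0,1,0],"turn":0,"jaw":-1},
    {"delta_pos":[0,0,0],"turn":0,"jaw":-1},
    {"delta_pos":[0,0,0],"turn":0,"jaw":-1},
  ],
)

```text
time: 22.22
tool_pos: [0.5146, 0.1053, 0.2275]
tcp_rot: [-0.006, 3.141, -0.0]
wrist_force: [0.3, -1.0, -2.5]
width: 0.162
grip_force: 78.9
```

```bash
python3 -c "
from h import *
rd()"
```

```text
22.22 T [-0.222 -0.048  0.106] F [ 0.29 -0.96 -2.54] [0.5146 0.1053 0.2275] 90.23
```

drive_tool(
  increments=[
    {"delta_pos":[0,0.5,0],"turn":0,"jaw":-1},
    {"delta_pos":[0,1,0],"turn":0,"jaw":-1},
    {"delta_pos":[0,0,0],"turn":0,"jaw":-1},
    {"delta_pos":[0,0,0],"turn":0,"jaw":-1},
  ],
)

```text
time: 22.55
tool_pos: [0.5145, 0.1068, 0.2275]
tcp_rot: [-0.006, 3.141, -0.0]
wrist_force: [0.9, -1.3, -2.5]
width: 0.161
grip_force: 78.9
```

```bash
python3 -c "
from h import *
rd()"
```

```text
22.55 T [-0.184 -0.029  0.116] F [ 0.88 -1.3  -2.51] [0.5145 0.1068 0.2275] 90.23
```

drive_tool(
  increments=[
    {"delta_pos":[0,0.5,0],"turn":-0.002,"jaw":-1},
    {"delta_pos":[0,1,0],"turn":0,"jaw":-1},
    {"delta_pos":[0,0,0],"turn":0,"jaw":-1},
    {"delta_pos":[0,0,0],"turn":0,"jaw":-1},
  ],
)

```text
time: 22.88
tool_pos: [0.5145, 0.1084, 0.2275]
tcp_rot: [-0.009, 3.141, 0.0]
wrist_force: [0.7, -0.8, -3.0]
width: 0.164
grip_force: 78.9
```

```bash
python3 -c "
from h import *
rd()"
```

```text
22.88 T [-0.178 -0.064  0.086] F [ 0.73 -0.76 -3.01] [0.5145 0.1084 0.2275] 90.34
```

drive_tool(
  increments=[
    {"delta_pos":[0,0.5,0],"turn":0,"jaw":-1},
    {"delta_pos":[0,0.5,0],"turn":0,"jaw":-1},
    {"delta_pos":[0,0,0],"turn":0,"jaw":-1},
    {"delta_pos":[0,0,0],"turn":0,"jaw":-1},
  ],
)

```text
time: 23.22
tool_pos: [0.5145, 0.1093, 0.2274]
tcp_rot: [-0.009, 3.141, -0.0]
wrist_force: [0.9, -2.9, -2.5]
width: 0.162
grip_force: 78.9
```

```bash
python3 -c "
from h import *
rd()"
```

```text
23.22 T [-0.259 -0.13   0.096] F [ 0.94 -2.86 -2.55] [0.5145 0.1093 0.2274] 90.34
```

drive_tool(
  increments=[
    {"delta_pos":[0,0.5,0],"turn":0,"jaw":-1},
    {"delta_pos":[0,0,0],"turn":0,"jaw":-1},
    {"delta_pos":[0,0,0],"turn":0,"jaw":-1},
  ],
)

```text
time: 23.47
tool_pos: [0.5145, 0.1097, 0.2274]
tcp_rot: [-0.009, 3.142, -0.0]
wrist_force: [0.2, -3.1, -2.2]
width: 0.164
grip_force: 78.8
```

drive_tool(
  increments=[
    {"delta_pos":[0,0.5,0],"turn":0,"jaw":-1},
    {"delta_pos":[0,0,0],"turn":0,"jaw":-1},
    {"delta_pos":[0,0,0],"turn":0,"jaw":-1},
  ],
)

```text
time: 23.72
tool_pos: [0.5145, 0.1102, 0.2274]
tcp_rot: [-0.009, 3.142, -0.0]
wrist_force: [1.7, -2.6, -3.3]
width: 0.163
grip_force: 78.8
```

```bash
python3 -c "
from h import *
rd()"
```

```text
23.72 T [-0.562 -0.171  0.065] F [ 1.69 -2.61 -3.34] [0.5145 0.1102 0.2274] 90.34
```

drive_tool(
  increments=[
    {"delta_pos":[-0.2,0.5,0],"turn":0,"jaw":-1},
    {"delta_pos":[0,0,0],"turn":0,"jaw":-1},
    {"delta_pos":[0,0,0],"turn":0,"jaw":-1},
  ],
)

```text
time: 23.97
tool_pos: [0.5146, 0.1108, 0.2273]
tcp_rot: [0.009, -3.141, 0.0]
wrist_force: [1.6, -3.5, -4.7]
width: 0.163
grip_force: 78.8
```

drive_tool(
  increments=[
    {"delta_pos":[0,0.5,0],"turn":0,"jaw":-1},
    {"delta_pos":[0,0,0],"turn":0,"jaw":-1},
    {"delta_pos":[0,0,0],"turn":0,"jaw":-1},
  ],
)

```text
time: 24.22
tool_pos: [0.5145, 0.1112, 0.2273]
tcp_rot: [0.009, -3.141, 0.0]
wrist_force: [1.3, -3.7, -3.4]
width: 0.164
grip_force: 78.7
```

```bash
python3 -c "
from h import *
rd()"
```

```text
24.22 T [-0.681 -0.16   0.063] F [ 1.3  -3.72 -3.36] [0.5145 0.1112 0.2273] 90.34
```

The lid is riding slightly high and touching the leaning rails, so I'll lower it 0.4 mm to seat it on the ledges.

drive_tool(
  increments=[
    {"delta_pos":[0,0,0.4],"turn":0,"jaw":-1},
    {"delta_pos":[0,0,0],"turn":0,"jaw":-1},
    {"delta_pos":[0,0,0],"turn":0,"jaw":-1},
  ],
)

```text
time: 24.47
tool_pos: [0.5146, 0.1117, 0.2271]
tcp_rot: [0.009, -3.141, -0.001]
wrist_force: [-0.4, -0.6, -1.8]
width: 0.162
grip_force: 79.0
```

drive_tool(
  increments=[
    {"delta_pos":[0,0.5,0],"turn":0,"jaw":-1},
    {"delta_pos":[0,0,0],"turn":0,"jaw":-1},
    {"delta_pos":[0,0,0],"turn":0,"jaw":-1},
  ],
)

```text
time: 24.72
tool_pos: [0.5146, 0.1121, 0.2271]
tcp_rot: [0.009, -3.141, -0.001]
wrist_force: [-0.6, 0.5, -2.2]
width: 0.167
grip_force: 79.0
```

```bash
python3 -c "
from h import *
rd()"
```

```text
24.72 T [0.038 0.143 0.094] F [-0.58  0.52 -2.18] [0.5146 0.1121 0.2271] 90.34
```

drive_tool(
  increments=[
    {"delta_pos":[0.1,0.5,0.2],"turn":0,"jaw":-1},
    {"delta_pos":[0,0.5,0],"turn":0,"jaw":-1},
    {"delta_pos":[0,0,0],"turn":0,"jaw":-1},
    {"delta_pos":[0,0,0],"turn":0,"jaw":-1},
  ],
)

```text
time: 25.05
tool_pos: [0.5146, 0.1127, 0.227]
tcp_rot: [0.009, -3.142, 0.0]
wrist_force: [-1.9, -1.9, 0.4]
width: 0.164
grip_force: 79.3
```

drive_tool(
  increments=[
    {"delta_pos":[0,0.5,0.1],"turn":0,"jaw":-1},
    {"delta_pos":[0,0,0],"turn":0,"jaw":-1},
    {"delta_pos":[0,0,0],"turn":0,"jaw":-1},
  ],
)

```text
time: 25.3
tool_pos: [0.5146, 0.1129, 0.227]
tcp_rot: [0.01, -3.141, 0.001]
wrist_force: [-2.0, -4.8, 2.5]
width: 0.163
grip_force: 79.6
```

```bash
python3 -c "
from h import *
rd()"
```

```text
25.3 T [-0.8    0.374  0.056] F [-2.   -4.77  2.49] [0.5146 0.1129 0.227 ] 90.35
```

drive_tool(
  increments=[
    {"delta_pos":[0.3,0.3,-0.1],"turn":0,"jaw":-1},
    {"delta_pos":[0,0,0],"turn":0,"jaw":-1},
    {"delta_pos":[0,0,0],"turn":0,"jaw":-1},
  ],
)

```text
time: 25.55
tool_pos: [0.5144, 0.1136, 0.227]
tcp_rot: [-0.009, 3.141, -0.0]
wrist_force: [-1.6, -3.2, 1.3]
width: 0.163
grip_force: 79.4
```

```bash
python3 -c "
from h import *
rd()"
```

```text
25.55 T [-0.527  0.169  0.045] F [-1.59 -3.24  1.28] [0.5144 0.1136 0.227 ] 90.34
```

drive_tool(
  increments=[
    {"delta_pos":[0,0.4,0],"turn":0,"jaw":-1},
    {"delta_pos":[0,0,0],"turn":0,"jaw":-1},
    {"delta_pos":[0,0,0],"turn":0,"jaw":-1},
  ],
)

```text
time: 25.8
tool_pos: [0.5144, 0.114, 0.227]
tcp_rot: [-0.009, 3.141, -0.0]
wrist_force: [0.0, -3.4, 1.4]
width: 0.163
grip_force: 79.4
```

```bash
python3 -c "
from h import *
rd()"
```

```text
25.8 T [-0.646  0.064  0.111] F [ 0.05 -3.36  1.37] [0.5144 0.114  0.227 ] 90.35
```

drive_tool(
  increments=[
    {"delta_pos":[0,0.5,0],"turn":0,"jaw":-1},
    {"delta_pos":[0,0,0],"turn":0,"jaw":-1},
    {"delta_pos":[0,0,0],"turn":0,"jaw":-1},
  ],
)

```text
time: 26.05
tool_pos: [0.5144, 0.1145, 0.227]
tcp_rot: [-0.01, 3.141, -0.0]
wrist_force: [-1.6, -4.2, 2.8]
width: 0.163
grip_force: 79.5
```

drive_tool(
  increments=[
    {"delta_pos":[0,0.5,0],"turn":0,"jaw":-1},
    {"delta_pos":[0,0,0],"turn":0,"jaw":-1},
    {"delta_pos":[0,0,0],"turn":0,"jaw":-1},
  ],
)

```text
time: 26.3
tool_pos: [0.5144, 0.1149, 0.227]
tcp_rot: [-0.01, 3.141, -0.0]
wrist_force: [-0.1, -5.9, 1.9]
width: 0.162
grip_force: 79.5
```

```bash
python3 -c "
from h import *
rd()"
```

```text
26.3 T [-0.874  0.059  0.147] F [-0.1  -5.95  1.9 ] [0.5144 0.1149 0.227 ] 90.35
```

drive_tool(
  increments=[
    {"delta_pos":[0,0.5,0],"turn":-0.001,"jaw":-1},
    {"delta_pos":[0,0,0],"turn":0,"jaw":-1},
    {"delta_pos":[0,0,0],"turn":0,"jaw":-1},
  ],
)

```text
time: 26.55
tool_pos: [0.5144, 0.1152, 0.227]
tcp_rot: [-0.011, 3.141, -0.001]
wrist_force: [0.5, -6.6, 2.0]
width: 0.166
grip_force: 79.6
```

drive_tool(
  increments=[
    {"delta_pos":[0,0.5,0],"turn":0,"jaw":-1},
    {"delta_pos":[0,0,0],"turn":0,"jaw":-1},
    {"delta_pos":[0,0,0],"turn":0,"jaw":-1},
  ],
)

```text
time: 26.8
tool_pos: [0.5144, 0.1154, 0.227]
tcp_rot: [-0.012, 3.141, -0.002]
wrist_force: [-0.1, -8.0, 2.6]
width: 0.163
grip_force: 79.6
```

```bash
python3 -c "
from h import *
rd()"
```

```text
26.8 T [-1.248  0.047  0.007] F [-0.05 -8.03  2.64] [0.5144 0.1154 0.227 ] 90.42
```

drive_tool(
  increments=[
    {"delta_pos":[0,0.5,0],"turn":0,"jaw":-1},
    {"delta_pos":[0,0,0],"turn":0,"jaw":-1},
    {"delta_pos":[0,0,0],"turn":0,"jaw":-1},
  ],
)

```text
time: 27.05
tool_pos: [0.5144, 0.1156, 0.227]
tcp_rot: [-0.012, 3.141, -0.003]
wrist_force: [0.6, -10.3, 2.7]
width: 0.162
grip_force: 79.6
```

drive_tool(
  increments=[
    {"delta_pos":[0,0.4,0],"turn":0,"jaw":-1},
    {"delta_pos":[0,0,0],"turn":0,"jaw":-1},
    {"delta_pos":[0,0,0],"turn":0,"jaw":-1},
  ],
)

```text
time: 27.3
tool_pos: [0.5144, 0.1157, 0.227]
tcp_rot: [-0.012, 3.141, -0.004]
wrist_force: [-1.0, -10.1, 3.3]
width: 0.163
grip_force: 79.7
```

```bash
python3 -c "
from h import *
rd()"
```

```text
27.3 T [-1.733 -0.014  0.043] F [ -1.01 -10.08   3.32] [0.5144 0.1157 0.227 ] 90.43
```

drive_tool(
  increments=[
    {"delta_pos":[0,0.5,0],"turn":0,"jaw":-1},
    {"delta_pos":[0,0,0],"turn":0,"jaw":-1},
    {"delta_pos":[0,0,0],"turn":0,"jaw":-1},
  ],
)

```text
time: 27.55
tool_pos: [0.5145, 0.116, 0.227]
tcp_rot: [-0.012, 3.141, -0.005]
wrist_force: [-0.3, -12.8, 3.4]
width: 0.164
grip_force: 79.7
```

drive_tool(
  increments=[
    {"delta_pos":[0,0.5,0],"turn":0,"jaw":-1},
    {"delta_pos":[0,0,0],"turn":0,"jaw":-1},
    {"delta_pos":[0,0,0],"turn":0,"jaw":-1},
  ],
)

```text
time: 27.8
tool_pos: [0.5144, 0.1162, 0.227]
tcp_rot: [-0.012, 3.141, -0.006]
wrist_force: [0.3, -14.0, 3.4]
width: 0.165
grip_force: 79.7
```

```bash
python3 -c "
from h import *
rd()"
```

```text
27.8 T [-2.22  -0.047 -0.022] F [  0.32 -14.02   3.44] [0.5144 0.1162 0.227 ] 90.46
```

drive_tool(
  increments=[
    {"delta_pos":[0,0.3,0],"turn":0,"jaw":-1},
    {"delta_pos":[0,0,0],"turn":0,"jaw":-1},
    {"delta_pos":[0,0,0],"turn":0,"jaw":-1},
    {"delta_pos":[0,0,0],"turn":0,"jaw":-1},
  ],
)

```text
time: 28.13
tool_pos: [0.5145, 0.1163, 0.227]
tcp_rot: [-0.012, 3.141, -0.007]
wrist_force: [0.3, -15.5, 4.3]
width: 0.159
grip_force: 79.8
```

drive_tool(
  increments=[
    {"delta_pos":[0,-0.7,0],"turn":0,"jaw":-1},
    {"delta_pos":[0,-0.7,0],"turn":0,"jaw":-1},
    {"delta_pos":[0,-0.6,0],"turn":0,"jaw":-1},
    {"delta_pos":[0,0,0],"turn":0,"jaw":-1},
    {"delta_pos":[0,0,0],"turn":0,"jaw":-1},
  ],
)

```text
time: 28.55
tool_pos: [0.5144, 0.1156, 0.227]
tcp_rot: [-0.011, 3.141, -0.002]
wrist_force: [0.2, -7.9, 1.3]
width: 0.165
grip_force: 79.7
```

```bash
python3 -c "
from h import *
rd()"
```

```text
28.55 T [-1.218 -0.025  0.002] F [ 0.19 -7.94  1.32] [0.5144 0.1156 0.227 ] 90.4
```

drive_tool(
  increments=[
    {"delta_pos":[0,-0.7,0],"turn":0,"jaw":-1},
    {"delta_pos":[0,-0.7,0],"turn":0,"jaw":-1},
    {"delta_pos":[0,0,0],"turn":0,"jaw":-1},
    {"delta_pos":[0,0,0],"turn":0,"jaw":-1},
  ],
  grip_force=40,
)

```text
time: 28.88
tool_pos: [0.5144, 0.1152, 0.227]
tcp_rot: [-0.01, 3.141, 0.001]
wrist_force: [-0.5, -0.4, 1.9]
width: 0.165
grip_force: 79.6
```

drive_tool(
  increments=[
    {"delta_pos":[0,0,0],"turn":0,"jaw":-0.6},
    {"delta_pos":[0,0,0],"turn":0,"jaw":-0.4},
    {"delta_pos":[0,0,0],"turn":0,"jaw":-0.2},
    {"delta_pos":[0,0,0],"turn":0,"jaw":-0.1},
    {"delta_pos":[0,0,0],"turn":0,"jaw":0},
    {"delta_pos":[0,0,0],"turn":0,"jaw":0},
  ],
)

```text
time: 29.38
tool_pos: [0.5142, 0.1149, 0.2268]
tcp_rot: [0.011, -3.141, -0.0]
wrist_force: [-0.4, -0.8, -1.1]
width: 0.502
grip_force: 0.0
```

drive_tool(
  increments=[
    {"delta_pos":[0,0,-5],"turn":0,"jaw":0},
    {"delta_pos":[0,0,-15],"turn":0,"jaw":0},
    {"delta_pos":[0,0,-25],"turn":0,"jaw":0},
    {"delta_pos":[0,0,-25],"turn":0,"jaw":0},
    {"delta_pos":[0,0,-20],"turn":0,"jaw":0},
    {"delta_pos":[0,0,0],"turn":0,"jaw":0},
    {"delta_pos":[0,0,0],"turn":0,"jaw":0},
  ],
)

```text
time: 29.97
tool_pos: [0.5149, 0.1149, 0.3188]
tcp_rot: [-0.011, 3.138, 0.001]
wrist_force: [-1.3, 0.7, -0.3]
width: 0.498
grip_force: 0.0
```

```bash
python3 -c "
from h import *
s=wshot('w9');rd()"
```

```text
30.02 T [-0.026 -0.022 -0.002] F [-1.16  1.13  0.36] [0.5142 0.1148 0.3172] 90.39
```

View pics/w9.png

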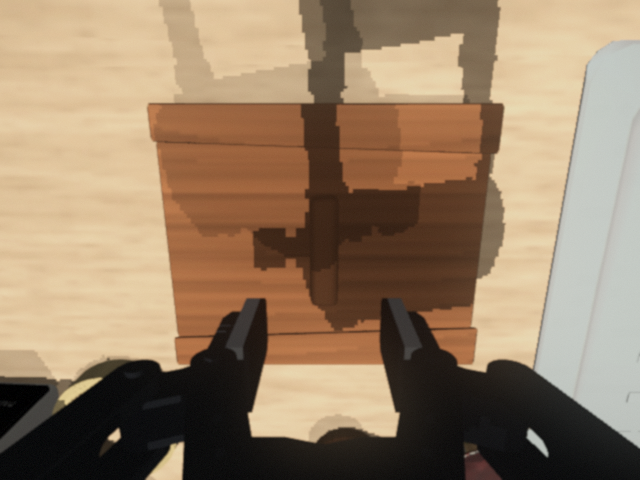

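The wrist view shows the lid seated between both rails. The rails span columns 150–502 and the lid 158–492, with the bar at (324,250). It stayed put when released after a 15.5 N push, so I'm handing it in.

```bash
python3 -c "
from workcell import bot
print(bot.finish_job())"
```

```text
the job is handed in; nothing more can be done
None
```

I handed the job in at about 30 s: the teaspoon is in the empty bay and the lid sits in the way, wedged with a steady push of about 15.5 N and released; the hand-in call gave no verdict, and I did not measure the 10 N hold or re-check the bystanders afterwards.

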